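# Put the sample jars away in the locked sample locker

## Robot

A 6-joint arm with a two-finger parallel gripper is mounted at the origin on the work surface. World frame = base frame: x ahead of the robot, y to its left, z up, the work surface at z = 0. Lengths are in mm, angles in rad, forces in N, time in s.
With the tool pointing down it reaches from about 350 to 875 mm from the base axis. Payload 4.2 kg.
Tool frame: the origin (TCP) lies midway between the tips of the shut fingers; the grasp point (between the pads) lies 19 mm behind it (arm.grasp_offset is the distance from the TCP to the grasp point, in mm); z points along the fingers, y is the direction in which the jaws open and shut (so a half turn about z gives the same grasp; the last joint's range is limited). The gripper opens to 85 mm and grips with 20 to 120 N. Pads are 22 mm wide; open, the fingers measure 114 mm over their backs; the gripper's body (76 mm by 85 mm) begins 54 mm behind the grasp point. The pads swing forward as they close: fully open they stand 13 mm farther back than shut.
Start: joints at [1.484, 0.385, 0.008, 0, -1.194, -0.259], TCP at [211.811, 587.993, 231.312] pointing down, gripper open.
Joint ranges: [-3.14, 3.14], [-1.21, 2.06], [-1.07, 1.41], [-3.16, 2.05], [-2.99, -0.16], [-3.1, 3.1]. Speed limits (rad/s): [2.79, 2.79, 3.14, 3.14, 3.14, 3.14].

## Interface

Orientations are given as a unit quaternion [x, y, z, w].
In Python, from bench import arm gives the robot as it stands.
- The arm moves only by the tool move_arm, never from a script. Its argument "moves" is a list of rows, each an object with "gripper": the gripper's target within -1 to 1 (fully open at 1, half-way at 0, shut at -1); "xyz": the shift along the tool's x, y, z in cm, a list of three; "angular": the turn, a rotation vector about the tool's x, y, z in rad, a list of three. In form: [{"gripper": gripper, "xyz": [dx, dy, dz], "angular": [wx, wy, wz]}, ...]. A call has 1 to 10 rows; each row is the pose to reach, as a shift and turn from the pose commanded when the call began, along the tool's axes at that moment; what a row does not reach only later rows make up. A row lasts 1/8 s, in which the tool goes at most 62.5 mm and 10.7 degrees, less where a joint would pass 70% of its speed; a pose out of reach is approached as far as the arm can. A call with a gripper value outside its range is refused whole. The fingers move at their own pace and stop on an object; the grip force is fixed at half the most. Time passes only in rows, so rows that repeat a pose let the fingers close. It gives the time, the measured TCP pose, the force and the opening at its end, in the units of the state.
- arm.read_state(): the state, without advancing time (a new reading comes with each control period).
- arm.get_image(name): name is "side" or "top"; returns (picture, depth): 420x560x3 uint8, blue, green, red; 420x560 float32, mm along the optical axis (not along the pixel's ray), 0 where there is no reading.
- arm.get_calibration(name): a dict with "camera_matrix" (3x3 intrinsics, pixels), "R" (3x3) and "t" (3): a world point X has camera coordinates R X + t. Camera axes: x right, y down, z forward; pixel columns grow to the right and rows downward; lengths in mm; the calibration is good to about 2 mm. A picture is of the moment at which its call begins. get_calibration takes no time and is no camera call.
- arm.job_done(): hands the job in, once; it reports no verdict.
The state is a dict: "clock": time; "joints": joint angles; "joint_vel": joint speeds; "joint_efforts": joint torques, N m; "position": TCP position; "ee_rot": TCP orientation; "contact_force": force on the tool from outside, world axes, zero at the start; "wrist_torque": the same for the moment, N m; "gripper_width": finger opening in mm.
Only numpy, scipy, OpenCV 4.12 (cv2) and the standard library are available. Lean on these libraries where they do the work, as an engineer would, in place of code of your own. Each camera call takes 0.05 s, during which the arm holds its last target. There are 200 camera calls.

## Task

Draw the red catch aside to free the sample locker's cover, slide the cover open, and stand every jar upright on the floor of the compartment of its lid's colour; when all are in, slide the cover fully shut and push the catch fully home again. The jars are thin glass: hold them gently, with a grip of no more than 10 N. Leave the wash bottle, the slide box and the timer where they are.

Things in the scene. Friction and masses are not known exactly. Their poses are not given: they have to be found in the camera images.
- locker: white sample locker, fixed on the bench. Origin on the bench under the bay's centre; x away from the robot, y to its left. Bay inside: x -75..75, y -110..110 mm, floor at 12 mm, walls 8 mm thick, rims at 72 mm. A rib at y = 0 (6 mm thick, top at 30 mm) parts it: red floor at +y, yellow at -y. Behind: white deck, x 75..255, top 72 mm, and a grey wing for the catch, x 75..145, y 118..208, top 72 mm
- red_bay (a point): centre of the floor of the red compartment (150 mm along x, 107 mm along y, room for two jars one behind the other), 12 mm above the bench; axes as the locker's. A red strip on the locker's front marks it
- yellow_bay (a point): centre of the floor of the yellow compartment (150 mm along x, 107 mm along y, room for two jars one behind the other), 12 mm above the bench; axes as the locker's. A yellow strip on the locker's front marks it
- cover (a joint): travel of the locker's flat grey sliding cover along the locker's +x, in m: 0 = shut over the bay, 0.16 = fully open, lying over the deck. It stays where it is left and takes about 8 N to move. It cannot open until the catch is drawn aside
- cover_grip (a point): grip point of the cover's upright blue handle bar: 12 mm thick along the locker's x, 60 mm long along its y, from the cover's top (83 mm above the bench) up to 119 mm. The point is 103 mm above the bench, mid-bar, moves with the cover, and is over the bay's centre when shut. Axes as the locker's
- catch (a joint): travel of the catch (steel bolt with a red fin) along the locker's +y, in m: 0 = fully home, its tongue behind the cover's far edge, cover locked shut; free of the cover beyond 0.023; 0.035 = fully drawn. Stays where it is left, takes about 6 N to move, goes home only with the cover within 7 mm of shut
- catch_grip (a point): grip point of the catch's upright red fin: 12 mm thick along the locker's y, 36 mm long along its x, from 84 mm to 120 mm above the bench; the point is 105 mm above the bench and moves with the catch. Axes as the locker's
- red_jar1: a thin glass sample jar with a red screw lid, upright on the bench to the robot's right; round, 54 mm tall: glass 42 mm across up to 30 mm, then the lid, 44 mm across, from 30 mm to the top. About 0.11 kg. Origin at the centre of its underside, z up. Belongs in the red compartment. May be absent.
- red_jar2: a thin glass sample jar with a red screw lid, upright on the bench to the robot's right; round, 54 mm tall: glass 42 mm across up to 30 mm, then the lid, 44 mm across, from 30 mm to the top. About 0.11 kg. Origin at the centre of its underside, z up. Belongs in the red compartment. May be absent.
- yellow_jar1: a thin glass sample jar with a yellow screw lid, upright on the bench to the robot's right; round, 54 mm tall: glass 42 mm across up to 30 mm, then the lid, 44 mm across, from 30 mm to the top. About 0.11 kg. Origin at the centre of its underside, z up. Belongs in the yellow compartment. May be absent.
- yellow_jar2: a thin glass sample jar with a yellow screw lid, upright on the bench to the robot's right; round, 54 mm tall: glass 42 mm across up to 30 mm, then the lid, 44 mm across, from 30 mm to the top. About 0.11 kg. Origin at the centre of its underside, z up. Belongs in the yellow compartment. May be absent.
- wash_bottle: bystander: white wash bottle, 60 mm across, 150 mm tall, red cap; origin at the centre of its underside
- slide_box: bystander: blue box of microscope slides, 100 x 75 x 35 mm; origin at the centre of its underside
- timer: bystander: white bench timer, 60 x 75 x 22 mm, lying flat; origin at the centre of its underside
There are look-alikes about, which are no part of the job. What is shaped like the yellow_jar2 but turquoise is not meant. Leave any turquoise look-alike of the red_jar1 alone.

How it is judged:
By the outcome, as a careful person would: the job done as asked, in the order asked, and still so for the second after the job is handed in, with the robot touching nothing.
Of red_jar1, red_jar2, yellow_jar1, yellow_jar2 only 2 to 4 are there at a start; the rules pass over those that are not, and their reading is None.
At some moment in a run one of red_jar1, red_jar2, yellow_jar1, yellow_jar2 may be knocked a few centimetres aside while the robot is not near it.
It also fails if it takes over 210 s, if anything falls off the work surface, if the arm or the gripper's body presses on something with over 40 N, if the wrist force passes 120 N, or if a joint passes its speed limit or range.

## Working session

There is one attempt and no reset: what is moved stays moved. The work goes in short steps, Python scripts to look and compute and a tool call to move; the robot and the scene stay as the last step left them, time stands still between calls to the robot, and variables do not carry over. Pictures are saved under pics/ and viewed, about 12 in all and at most 16, crops included, and the job is handed in when it is done.

Besides the shell and the picture viewer there is one more tool, called after "Request:" as name(argument=value, ...), one argument or row to a line, values as JSON. move_arm: Moves the arm, as the interface text tells. Its arguments: {"type":"object","properties":{"moves":{"type":"array","items":{"type":"object","properties":{"gripper":{"type":"number"},"xyz":{"type":"array","items":{"type":"number"}},"angular":{"type":"array","items":{"type":"number"}}}}}},"required":["moves"]}

```bash
ls; mkdir -p pics; python3 - <<'E'
from bench import arm
import cv2,numpy as np
print([a for a in dir(arm) if a[0]!='_'], arm.grasp_offset)
print(arm.read_state())
for n in("top","side"):
    p,d=arm.get_image(n); cv2.imwrite(f"pics/{n}0.png",p); np.save(f"pics/{n}0d.npy",d)
    c=arm.get_calibration(n); print(n,c["camera_matrix"],c["R"],c["t"],-np.array(c["R"]).T@c["t"])
E
```

```text
pics
['IKError', 'get_calibration', 'get_image', 'grasp_offset', 'job_done', 'read_state'] 18.700000000000003
{'clock': 0.0, 'joints': array([ 1.48357997e+00,  3.85544857e-01,  6.60684210e-03, -5.07797437e-04,
       -1.19397548e+00, -2.58635945e-01]), 'joint_vel': array([-1.73762844e-03,  8.64432072e-05,  1.23642426e-04,  6.44159582e-04,
       -8.13977691e-04, -6.51457807e-04]), 'joint_efforts': array([ 2.40539393e-04, -3.92290771e+01,  1.88395268e+01,  4.18603152e+00,
       -4.59156377e-03,  4.27269867e-06]), 'position': array([211.63442727, 587.45325325, 230.21989963]), 'ee_rot': array([ 9.85068793e-01, -1.72157769e-01, -1.44499855e-04,  1.07489788e-03]), 'contact_force': array([-0.63646146, -0.21591011,  0.14118132]), 'wrist_torque': array([ 0.02410099,  0.01225157, -0.0263776 ]), 'gripper_width': 85.6223557053751}
top [[400.82190909   0.         277.05964127]
 [  0.         400.82190909 207.59878668]
 [  0.           0.           1.        ]] [[-2.91505173e-03 -9.99843656e-01  1.74403305e-02]
 [-9.81628161e-01 -4.66250353e-04 -1.90803398e-01]
 [ 1.90781699e-01 -1.76761213e-02 -9.81473330e-01]] [ -40.00553158  576.60276243 1193.97072165] [ 338.10512811  -18.62566439 1282.56589668]
side [[465.98704383   0.         274.19094271]
 [  0.         465.98704383 215.31563691]
 [  0.           0.           1.        ]] [[ 0.80798294 -0.58902759  0.0144936 ]
 [-0.43789255 -0.61676238 -0.65410571]
 [ 0.39422542  0.52215962 -0.75626427]] [-465.04376779  275.09112721 1099.17903451] [  62.88347027 -678.20465623 1017.94867138]
```

View pics/top0.png

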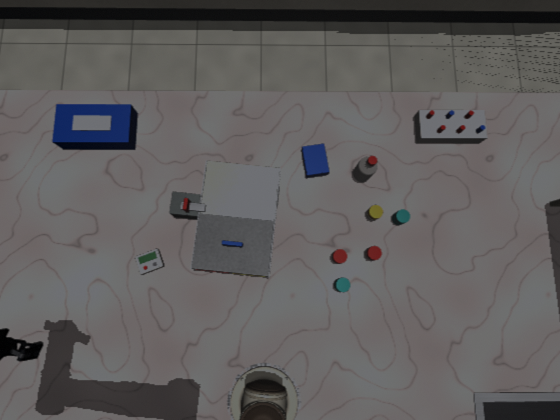

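View pics/side0.png

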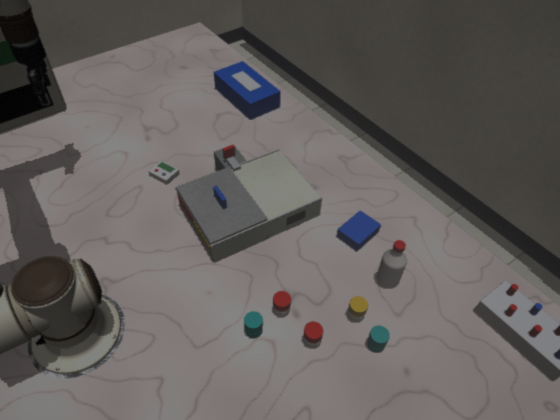

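Top view: red jars are at (340,256) and (374,253), and a yellow jar is at (375,212). The turquoise look-alikes at (402,216) and (343,285) are to be left alone. The locker is at (235,220), its blue handle at (232,243) and the red fin at (185,204).

```bash
cat > h.py <<'E'
import cv2,numpy as np
from scipy.spatial.transform import Rotation as Rn
from bench import arm
def ray(n,uv,z):
    c=arm.get_calibration(n);K,R,t=[np.array(c[k]) for k in("camera_matrix","R","t")]
    uv=np.atleast_2d(uv).astype(float)
    d=(R.T@np.linalg.inv(K)@np.c_[uv,np.ones(len(uv))].T).T; o=-R.T@t
    return o+d*((z-o[2])/d[:,2])[:,None]
H={"red":[((0,120,60),(8,255,255)),((172,120,60),(180,255,255))],"yellow":[((20,120,60),(34,255,255))],
   "turq":[((80,100,50),(95,255,255))],"blue":[((105,130,40),(130,255,255))]}
def blobs(p,col,amin=25):
    h=cv2.cvtColor(p,cv2.COLOR_BGR2HSV);m=sum(cv2.inRange(h,np.array(a),np.array(b)) for a,b in H[col])
    n,l,s,c=cv2.connectedComponentsWithStats(m)
    return [(c[i],s[i][4],l==i) for i in range(1,n) if s[i][4]>=amin]
def look(n,tag):
    p,d=arm.get_image(n);cv2.imwrite(f"pics/{n}{tag}.png",p);return p,d
def to_tool(target,yaw=None):
    "shift in tool axes (cm) from the measured TCP to target (mm)"
    s=arm.read_state();R=Rn.from_quat(s["ee_rot"]);return np.round(R.inv().apply(np.array(target)-s["position"])/10,2)
E
python3 - <<'E'
from h import *
zt={"red":54,"yellow":54,"turq":54,"blue":119}
for n in("top","side"):
    p=cv2.imread(f"pics/{n}0.png")
    for c in zt:
        for ce,a,m in blobs(p,c):
            yx=np.argwhere(m)[:,::-1].astype(np.float32);r=cv2.minAreaRect(yx)
            print(n,c,ce.round(1),a,"z%d"%zt[c],ray(n,ce,zt[c])[0][:2].round(1),"z105/119",ray(n,ce,110)[0][:2].round(),r[1],round(r[2]))
p=cv2.imread("pics/top0.png")
cv2.imwrite("pics/crop0.png",np.hstack([cv2.resize(p[150:290,160:300],(400,400),interpolation=2),cv2.resize(p[180:320,300:440],(400,400),interpolation=2)]))
E
```

```text
top red [372.1 159.6] 62 z54 [ 734.1 -346.5] z105/119 [ 716. -332.] (7.0, 8.0) 90
top red [185.1 203.1] 44 z54 [591. 246.] z105/119 [579. 234.] (3.6769556999206543, 11.313708305358887) 8
top red [374.  252.4] 148 z54 [ 437.  -338.1] z105/119 [ 433. -324.] (13.0, 12.0) 90
top red [339.6 255.7] 151 z54 [ 426.9 -231.6] z105/119 [ 423. -222.] (13.0, 13.0) 90
top yellow [375.3 211.3] 141 z54 [ 565.1 -348.5] z105/119 [ 555. -333.] (12.727922439575195, 12.727920532226562) 45
top turq [402.4 215.8] 140 z54 [ 550.9 -432.9] z105/119 [ 541. -414.] (12.727920532226562, 12.020814895629883) 45
top turq [342.3 284.5] 159 z54 [ 340.4 -237.1] z105/119 [ 340. -227.] (13.0, 13.0) 90
top blue [ 91.9 123.3] 2285 z119 [826.7 525.8] z105/119 [830. 530.] (78.0, 38.0) 0
top blue [314.8 159.4] 664 z119 [ 713.2 -154.5] z105/119 [ 716. -156.] (29.51609992980957, 22.80789566040039) 80
top blue [231.8 243.2] 86 z119 [459.1  92. ] z105/119 [460.  93.] (20.189470291137695, 4.2551798820495605) 5
side red [227.9 147.7] 32 z54 [612.  296.3] z105/119 [580. 240.] (2.846050500869751, 10.435516357421875) 72
side red [399.
[... 584 characters left out ...]
3.7 -351.1] z105/119 [ 535. -370.] (17.708751678466797, 15.17893123626709) 18
side turq [252.9 320. ] 246 z54 [ 339.  -240.3] z105/119 [ 323. -266.] (16.0, 17.0) 90
side turq [379.3 334.2] 246 z54 [ 550.1 -435.2] z105/119 [ 522. -449.] (16.0, 17.0) 90
side blue [246.4  82.9] 1065 z119 [803.2 474.7] z105/119 [811. 486.] (62.3387336730957, 28.777135848999023) 39
side blue [219.2 193.3] 65 z119 [457.9  89.5] z105/119 [462.  97.] (16.641006469726562, 3.882901668548584) 56
side blue [359.1 227.2] 710 z119 [ 681.6 -212.4] z105/119 [ 688. -208.] (25.049013137817383, 33.07659149169922) 48
side blue [537.9 305.9] 25 z119 [ 850.  -607.5] z105/119 [ 858. -607.] (5.656853675842285, 4.242640495300293) 45
```

View pics/crop0.png

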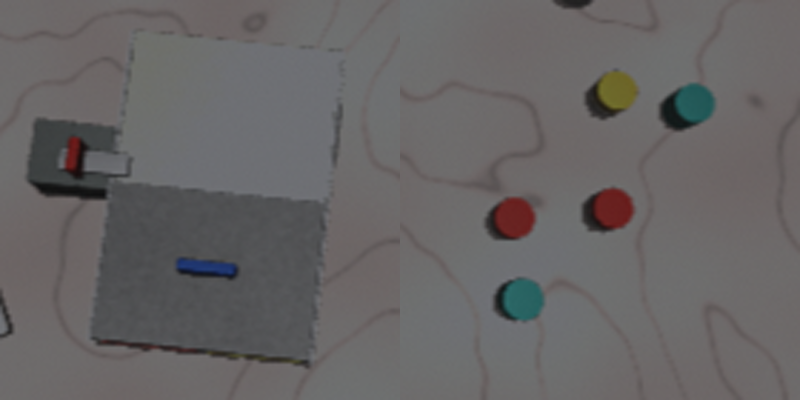

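```bash
python3 - <<'E'
from h import *
d=np.load("pics/top0d.npy");c=arm.get_calibration("top");K,R,t=[np.array(c[k]) for k in("camera_matrix","R","t")]
v,u=np.mgrid[:420,:560];P=np.stack([(u-K[0,2])*d/K[0,0],(v-K[1,2])*d/K[1,1],d],-1);W=(P-t)@R
m=(W[...,2]>62)&(W[...,2]<95)&(d>0)&(u>190)&(u<290)&(v>155)&(v<280)&(u>195)
m=cv2.morphologyEx(m.astype(np.uint8),cv2.MORPH_OPEN,np.ones((9,9)))
m[:, :]=m
pts=W[m>0][:,:2].astype(np.float32);print(len(pts),cv2.minAreaRect(pts),np.median(W[m>0][:,2]))
for lab,tg in(("fin",(580,236,150)),("redA",(427,-232,100)),("redB",(436,-339,100))): print(lab,to_tool(tg))
E
```

```text
8080 ((547.4888916015625, 90.30937957763672), (251.7728271484375, 339.8361511230469), 84.03062438964844) 78.32388421605535
fin [46.57 20.56  8.08]
redA [48.05 69.77 13.18]
redB [52.52 79.53 13.19]
```

Request:
move_arm(
  moves=[
    {"gripper":0,"xyz":[46.5,20.6,7],"angular":[0,0,-0.25]},
    {"gripper":0,"xyz":[46.5,20.6,7],"angular":[0,0,-0.25]},
    {"gripper":0,"xyz":[46.5,20.6,7],"angular":[0,0,-0.25]},
    {"gripper":0,"xyz":[46.5,20.6,7],"angular":[0,0,-0.25]},
    {"gripper":0,"xyz":[46.5,20.6,7],"angular":[0,0,-0.25]},
    {"gripper":0,"xyz":[46.5,20.6,7],"angular":[0,0,-0.25]},
    {"gripper":0,"xyz":[46.5,20.6,7],"angular":[0,0,-0.25]},
    {"gripper":0,"xyz":[46.5,20.6,7],"angular":[0,0,-0.25]},
    {"gripper":0,"xyz":[46.5,20.6,7],"angular":[0,0,-0.25]},
    {"gripper":0,"xyz":[46.5,20.6,7],"angular":[0,0,-0.25]},
  ],
)

```text
clock: 1.35
position: [579.5, 235.8, 160.5]
ee_rot: [0.999, -0.049, -0.001, 0.0]
contact_force: [-1.0, 1.5, 0.7]
gripper_width: 42.6
```

```bash
python3 - <<'E'
from h import *
s=arm.read_state();print(s["clock"],s["position"],s["ee_rot"],s["gripper_width"],to_tool((580,236,90)))
p,d=look("side","1");print(s["joints"])
cv2.imwrite("pics/side1c.png",cv2.resize(p[60:270,120:400],(800,600),interpolation=2))
E
```

```text
1.35 [579.4949618  235.81082801 160.50202112] [ 9.98807596e-01 -4.88142208e-02 -6.55908364e-04  3.58242194e-04] 42.6256302582703 [ 0.06 -0.03  7.05]
[ 6.44602102e-01  4.41456709e-01 -8.81630913e-02 -3.32826838e-04
 -1.04264337e+00  8.28694878e-01]
```

View pics/side1c.png

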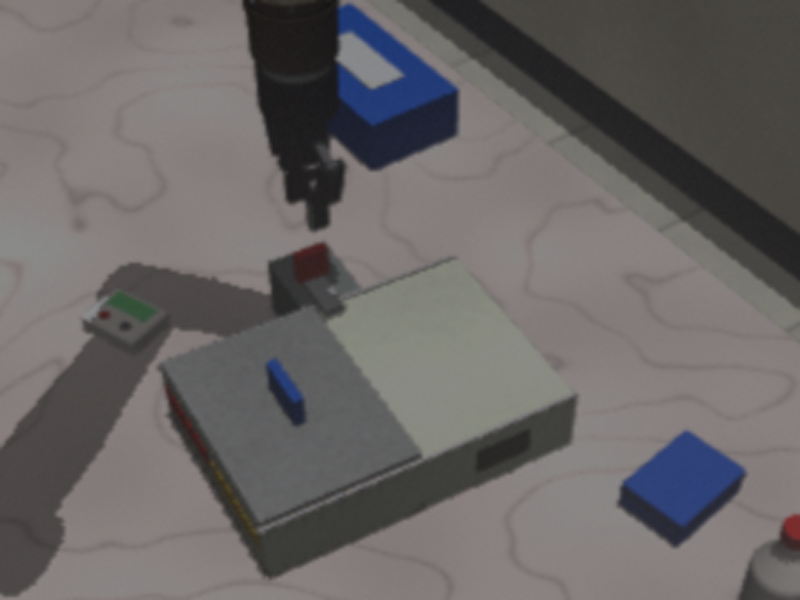

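The side view shows the gripper right above the red fin. I lower, then close in small steps to learn how the gripper's squeeze behaves.

Request:
move_arm(
  moves=[
    {"gripper":0,"xyz":[0,0,5]},
    {"gripper":0,"xyz":[0,0,7]},
    {"gripper":0,"xyz":[0,0,7]},
    {"gripper":-0.6,"xyz":[0,0,7]},
    {"gripper":-0.72,"xyz":[0,0,7]},
    {"gripper":-0.72,"xyz":[0,0,7]},
    {"gripper":-0.72,"xyz":[0,0,7]},
  ],
)

```text
invalid input
```

Request:
move_arm(
  moves=[
    {"gripper":-0.74,"xyz":[0,0,0]},
    {"gripper":-0.74,"xyz":[0,0,0]},
    {"gripper":-0.74,"xyz":[0,0,-0.4]},
    {"gripper":-0.74,"xyz":[0,0,-0.4]},
  ],
)

```text
invalid input
```

Request:
move_arm(
  moves=[
    {"gripper":-0.8,"xyz":[0,0,0]},
    {"gripper":-0.8,"xyz":[0,0,0]},
    {"gripper":-0.8,"xyz":[0,0,0.2]},
    {"gripper":-0.8,"xyz":[0,0,0.2]},
  ],
)

```text
invalid input
```

Angular is required in every row.

Request:
move_arm(
  moves=[
    {"gripper":0,"xyz":[0,0,5],"angular":[0,0,0]},
    {"gripper":0,"xyz":[0,0,7],"angular":[0,0,0]},
    {"gripper":0,"xyz":[0,0,7],"angular":[0,0,0]},
    {"gripper":-0.6,"xyz":[0,0,7],"angular":[0,0,0]},
    {"gripper":-0.72,"xyz":[0,0,7],"angular":[0,0,0]},
    {"gripper":-0.72,"xyz":[0,0,7],"angular":[0,0,0]},
    {"gripper":-0.72,"xyz":[0,0,7],"angular":[0,0,0]},
  ],
)

```text
clock: 2.28
position: [579.7, 236.1, 93.2]
ee_rot: [0.999, -0.048, 0.001, 0.0]
contact_force: [-3.1, -3.6, 6.3]
gripper_width: 11.9
```

Request:
move_arm(
  moves=[
    {"gripper":-0.74,"xyz":[0,0,0],"angular":[0,0,0]},
    {"gripper":-0.74,"xyz":[0,0,0],"angular":[0,0,0]},
    {"gripper":-0.74,"xyz":[0,0,-0.4],"angular":[0,0,0]},
    {"gripper":-0.74,"xyz":[0,0,-0.4],"angular":[0,0,0]},
  ],
)

```text
clock: 2.78
position: [579.5, 236.1, 93.4]
ee_rot: [0.999, -0.049, -0.0, -0.0]
contact_force: [5.1, -3.0, -8.5]
gripper_width: 11.8
```

Request:
move_arm(
  moves=[
    {"gripper":-0.8,"xyz":[0,0,0],"angular":[0,0,0]},
    {"gripper":-0.8,"xyz":[0,0,0],"angular":[0,0,0]},
    {"gripper":-0.8,"xyz":[0,0,0.2],"angular":[0,0,0]},
    {"gripper":-0.8,"xyz":[0,0,0.2],"angular":[0,0,0]},
  ],
)

```text
clock: 3.28
position: [579.5, 236.2, 93.5]
ee_rot: [0.999, -0.048, 0.0, 0.0]
contact_force: [1.7, -4.3, -1.3]
gripper_width: 11.3
```

Request:
move_arm(
  moves=[
    {"gripper":-0.72,"xyz":[0,0,0],"angular":[0,0,0]},
    {"gripper":-0.72,"xyz":[0,0,0],"angular":[0,0,0]},
    {"gripper":-0.72,"xyz":[0,0,-0.5],"angular":[0,0,0]},
    {"gripper":-0.72,"xyz":[0,0,-0.8],"angular":[0,0,0]},
    {"gripper":-0.72,"xyz":[0,0,-0.8],"angular":[0,0,0]},
  ],
)

```text
clock: 3.9
position: [578.5, 236.3, 101.3]
ee_rot: [0.999, -0.048, -0.001, 0.0]
contact_force: [-2.1, -4.3, -2.6]
gripper_width: 12.0
```

Request:
move_arm(
  moves=[
    {"gripper":-0.76,"xyz":[0,0,0],"angular":[0,0,0]},
    {"gripper":-0.76,"xyz":[0,0,0],"angular":[0,0,0]},
    {"gripper":-0.76,"xyz":[0,0,0.5],"angular":[0,0,0]},
    {"gripper":-0.76,"xyz":[0,0,0.8],"angular":[0,0,0]},
    {"gripper":-0.76,"xyz":[0,0,0.8],"angular":[0,0,0]},
  ],
)

```text
clock: 4.53
position: [579.0, 237.4, 101.0]
ee_rot: [0.999, -0.047, 0.001, -0.0]
contact_force: [-16.8, -2.2, 29.3]
gripper_width: 10.8
```

Squeeze turns out to be graded: at −0.72 on the 12 mm fin it slips at about 2.6 N, at −0.76 it holds more than 29 N. That allows a gentle jar grip. Now I draw the catch.

Request:
move_arm(
  moves=[
    {"gripper":-0.7,"xyz":[0,0,-0.2],"angular":[0,0,0]},
    {"gripper":-0.7,"xyz":[0,0,-0.2],"angular":[0,0,0]},
    {"gripper":-0.8,"xyz":[0,0,-0.2],"angular":[0,0,0]},
    {"gripper":-0.8,"xyz":[0,-0.8,-0.2],"angular":[0,0,0]},
    {"gripper":-0.8,"xyz":[0,-1.6,-0.2],"angular":[0,0,0]},
    {"gripper":-0.8,"xyz":[0,-2.4,-0.2],"angular":[0,0,0]},
    {"gripper":-0.8,"xyz":[0,-3.2,-0.2],"angular":[0,0,0]},
    {"gripper":-0.8,"xyz":[0,-3.7,-0.2],"angular":[0,0,0]},
    {"gripper":-0.8,"xyz":[0,-3.7,-0.2],"angular":[0,0,0]},
  ],
)

```text
clock: 5.65
position: [583.5, 263.7, 97.2]
ee_rot: [0.999, -0.048, -0.002, 0.008]
contact_force: [1.4, -29.2, 13.9]
gripper_width: 10.7
```

```bash
python3 - <<'E'
from h import *
for n in("top","side"):
    p,d=look(n,"2")
    for ce,a,m in blobs(p,"red",8)[:3]+blobs(p,"blue",8): print(n,ce.round(1),a,ray(n,ce,110)[0].round(1))
p=cv2.imread("pics/top2.png");q=cv2.imread("pics/side2.png")
cv2.imwrite("pics/c2.png",np.hstack([cv2.resize(p[150:250,130:230],(400,400),interpolation=2),cv2.resize(q[100:200,170:270],(400,400),interpolation=2)]))
E
```

```text
top [431.5 112.3] 14 [ 871.9 -526.8  110. ]
top [470.9 112.5] 15 [ 871.9 -651.8  110. ]
top [442.5 127. ] 16 [ 822.9 -557.7  110. ]
top [ 91.8 123.4] 2304 [830.  530.3 110. ]
top [450.9 112.6] 17 [ 871.2 -588.3  110. ]
top [482.  127.4] 17 [ 822.3 -682.2  110. ]
top [314.8 159.4] 659 [ 716.1 -155.6  110. ]
top [231.7 243.2] 85 [459.9  93.2 110. ]
side [399.4 244.4] 76 [ 731.3 -305.8  110. ]
side [514.3 286.6] 27 [ 858.4 -545.2  110. ]
side [281.6 298.9] 224 [ 404.4 -260.   110. ]
side [253.1  85.5] 803 [820.5 460.1 110. ]
side [219.2 193.3] 67 [461.9  97.1 110. ]
side [359.  227.2] 705 [ 687.8 -207.7  110. ]
side [538. 306.] 25 [ 857.9 -607.   110. ]
```

View pics/c2.png

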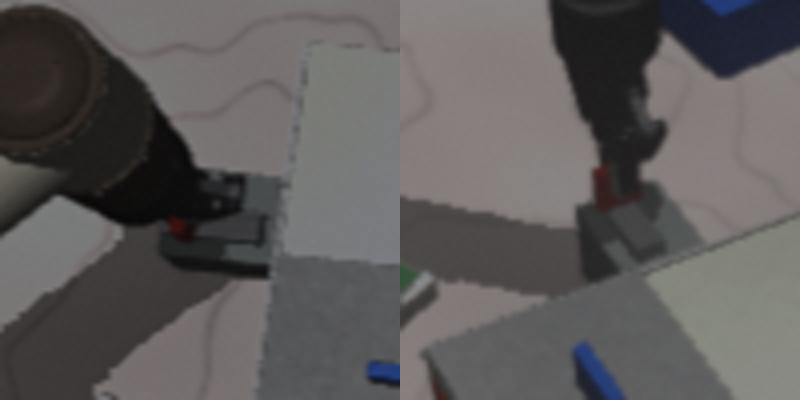

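Request:
move_arm(
  moves=[
    {"gripper":-0.8,"xyz":[0,0,0],"angular":[0,0,0]},
    {"gripper":-0.8,"xyz":[0,0,0],"angular":[0,0,0]},
    {"gripper":-0.8,"xyz":[0,-0.3,0],"angular":[0,0,0]},
    {"gripper":-0.8,"xyz":[0,-0.3,0],"angular":[0,0,0]},
  ],
)

```text
clock: 6.25
position: [583.5, 263.8, 97.1]
ee_rot: [0.999, -0.049, -0.003, 0.01]
contact_force: [3.2, -35.2, 14.4]
gripper_width: 10.8
```

Request:
move_arm(
  moves=[
    {"gripper":-0.4,"xyz":[0,0,0],"angular":[0,0,0]},
    {"gripper":0,"xyz":[0,0.3,-2],"angular":[0,0,0]},
    {"gripper":0,"xyz":[0,0.3,-6],"angular":[0,0,0]},
    {"gripper":0,"xyz":[0,-5,-8],"angular":[0,0,0]},
    {"gripper":0,"xyz":[0,-10,-8],"angular":[0,0,0]},
  ],
)

```text
clock: 6.88
position: [595.2, 379.2, 178.7]
ee_rot: [0.999, -0.048, 0.003, -0.003]
contact_force: [0.2, 0.4, -0.9]
gripper_width: 42.8
```

```bash
python3 - <<'E'
from h import *
for n in("top","side"):
    p,d=look(n,"3")
    for ce,a,m in blobs(p,"red",8): 
        w=ray(n,ce,110)[0]
        if w[1]>150: print(n,ce.round(1),a,w.round(1))
print(arm.read_state()["clock"])
E
```

```text
top [174.7 201.9] 44 [583.3 264.9 110. ]
top [145.1 267.1] 8 [391.2 340.9 110. ]
side [223.5 141.5] 30 [584.3 271.  110. ]
6.975
```

Request:
move_arm(
  moves=[
    {"gripper":-1,"xyz":[-15.2,29.8,2],"angular":[0,0,0]},
    {"gripper":-1,"xyz":[-15.2,29.8,2],"angular":[0,0,0]},
    {"gripper":-1,"xyz":[-15.2,29.8,2],"angular":[0,0,0]},
    {"gripper":-1,"xyz":[-15.2,29.8,2],"angular":[0,0,0]},
    {"gripper":-1,"xyz":[-15.2,29.8,2],"angular":[0,0,0]},
    {"gripper":-1,"xyz":[-15.2,29.8,2],"angular":[0,0,0]},
    {"gripper":-1,"xyz":[-15.2,29.8,2],"angular":[0,0,0]},
    {"gripper":-1,"xyz":[-15.2,29.8,6],"angular":[0,0,0]},
    {"gripper":-1,"xyz":[-15.2,29.8,8.4],"angular":[0,0,0]},
    {"gripper":-1,"xyz":[-15.2,29.8,8.4],"angular":[0,0,0]},
  ],
)

```text
clock: 8.22
position: [413.5, 94.5, 90.0]
ee_rot: [0.999, -0.047, -0.001, 0.001]
contact_force: [0.8, -0.0, -0.0]
gripper_width: -0.1
```

```bash
cat >> h.py <<'E'
L0=np.array([460.,92,0]);yaw=-0.094
RL=Rn.from_euler("z",yaw)
def loc(w): return RL.inv().apply(np.array(w)-L0)
def wor(l): return RL.apply(np.array(l))+L0
E
python3 - <<'E'
from h import *
s=arm.read_state();print(loc(s["position"]).round(1),s["gripper_width"],s["contact_force"])
p,d=look("side","4");cv2.imwrite("pics/side4c.png",cv2.resize(p[100:270,140:370],(800,590),interpolation=2))
E
```

```text
[-46.5  -1.8  90. ] -0.12490526576224763 [ 0.81855661 -0.01157043 -0.01914937]
```

View pics/side4c.png

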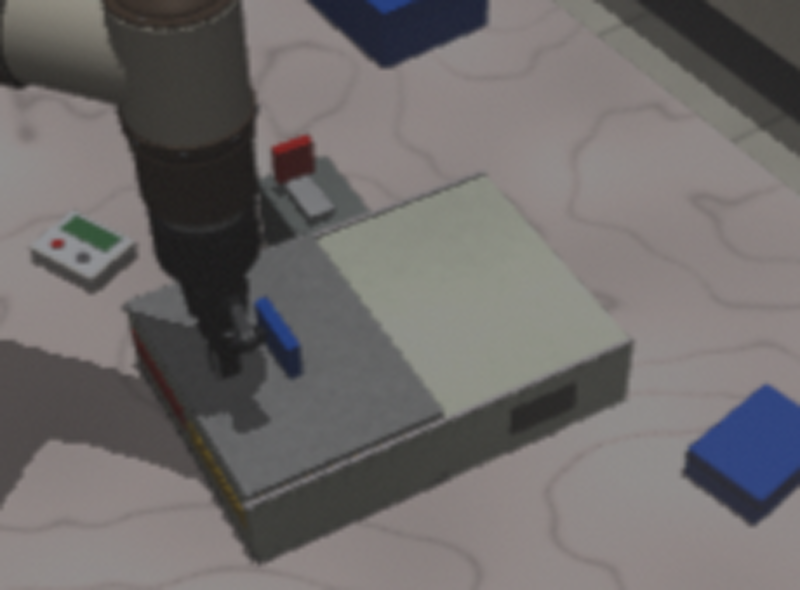

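The shut fingers stand in front of the blue handle and the catch is clear of the cover. Now I push the cover open.

Request:
move_arm(
  moves=[
    {"gripper":-1,"xyz":[2,0,-0.3],"angular":[0,0,0]},
    {"gripper":-1,"xyz":[4,0,-0.3],"angular":[0,0,0]},
    {"gripper":-1,"xyz":[6.5,0,-0.3],"angular":[0,0,0]},
    {"gripper":-1,"xyz":[9,0,-0.3],"angular":[0,0,0]},
    {"gripper":-1,"xyz":[11.5,0,-0.3],"angular":[0,0,0]},
    {"gripper":-1,"xyz":[14,0,-0.3],"angular":[0,0,0]},
    {"gripper":-1,"xyz":[16.5,0,-0.3],"angular":[0,0,0]},
    {"gripper":-1,"xyz":[18.5,0,-0.3],"angular":[0,0,0]},
    {"gripper":-1,"xyz":[19.7,0,-0.3],"angular":[0,0,0]},
    {"gripper":-1,"xyz":[19.7,0,-0.3],"angular":[0,0,0]},
  ],
)

```text
clock: 9.52
position: [602.0, 74.6, 94.8]
ee_rot: [0.999, -0.049, -0.009, 0.002]
contact_force: [-19.7, 3.6, 11.9]
gripper_width: -0.2
```

```bash
python3 - <<'E'
from h import *
s=arm.read_state();print(loc(s["position"]).round(1),s["contact_force"])
p,d=look("side","5")
for ce,a,m in blobs(p,"blue",15): print(ce.round(1),a,loc(ray("side",ce,105)[0]).round(1))
E
```

```text
[143.   -4.   94.8] [-19.67853355   3.56825614  11.89692296]
[246.8 100.3] 15 [269.  343.4 105. ]
[359.  227.2] 707 [ 258.2 -274.   105. ]
[538.1 306. ] 24 [ 466.2 -658.   105. ]
```

Request:
move_arm(
  moves=[
    {"gripper":-1,"xyz":[-2,0,-1],"angular":[0,0,0]},
    {"gripper":-1,"xyz":[-5,0,-6],"angular":[0,0,0]},
    {"gripper":-0.5,"xyz":[-9,6,-6],"angular":[0,0,0]},
    {"gripper":1,"xyz":[-12,12,-6],"angular":[0,0,0]},
    {"gripper":1,"xyz":[-14.5,18,-6],"angular":[0,0,0]},
    {"gripper":1,"xyz":[-14.5,24,-6],"angular":[0,0,0]},
    {"gripper":1,"xyz":[-14.5,30,-6],"angular":[0,0,0]},
    {"gripper":1,"xyz":[-14.5,32.2,-6],"angular":[0,0,0]},
    {"gripper":1,"xyz":[-14.5,32.2,-3],"angular":[0,0,0]},
    {"gripper":1,"xyz":[-14.5,32.2,-3],"angular":[0,0,0]},
  ],
)

```text
clock: 10.82
position: [433.7, -231.9, 123.9]
ee_rot: [0.999, -0.048, -0.001, -0.0]
contact_force: [-1.0, -0.5, 0.5]
gripper_width: 85.4
```

```bash
cat >> h.py <<'E'
def jars(tag):
    for n in("top","side"):
        p,d=look(n,tag)
        for c in("red","yellow","turq"):
            for ce,a,m in blobs(p,c,40):
                if a<400: w=ray(n,ce,50)[0]; print(n,c,ce.round(1),a,w[:2].round(1),"loc",loc(w)[:2].round(1))
def st():
    s=arm.read_state();print("t",s["clock"],"world",s["position"].round(1),"loc",loc(s["position"]).round(1),"q",s["ee_rot"].round(4),"w",round(s["gripper_width"],2),"F",s["contact_force"].round(2))
E
python3 - <<'E'
from h import *
st();jars("6")
E
```

```text
t 10.825 world [ 433.7 -231.9  123.9] loc [   4.2 -324.9  123.9] q [ 9.988e-01 -4.830e-02 -9.000e-04 -2.000e-04] w 85.43 F [-0.98 -0.5   0.51]
top red [372.1 159.6] 62 [ 735.4 -347.6] loc [ 315.4 -411.8]
top red [174.7 201.9] 44 [595.8 279.4] loc [117.6 199.4]
top yellow [375.3 211.3] 140 [ 566.  -349.6] loc [ 147.  -429.7]
top turq [402.4 215.8] 142 [ 551.7 -434.2] loc [ 140.7 -515.3]
top turq [342.3 284.5] 159 [ 340.4 -237.8] loc [ -88.1 -339.6]
side red [399.4 244.5] 77 [ 775.4 -281.4] loc [ 349.  -342.1]
side red [281.5 298.9] 202 [ 426.7 -232.4] loc [  -2.7 -326.1]
side red [313.2 330.1] 254 [ 436.9 -339.3] loc [  17.5 -431.6]
side yellow [201.2 234.3] 41 [370.8  48.3] loc [-84.7 -51.9]
side yellow [358.3 304.2] 227 [ 565.9 -349.7] loc [ 146.9 -429.8]
side turq [253.  319.9] 251 [ 340.4 -238.5] loc [ -88.1 -340.3]
side turq [379.4 334.2] 244 [ 552.1 -434.2] loc [ 141.1 -515.3]
```

View pics/side6.png

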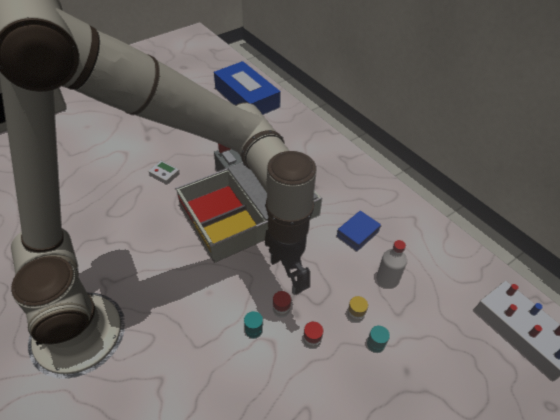

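Bay is open (red and yellow floors visible), and red jar A is at side (281,299), unmoved. I descend around it and close very gently.

Request:
move_arm(
  moves=[
    {"gripper":1,"xyz":[-0.7,0.1,3],"angular":[0,0,0]},
    {"gripper":1,"xyz":[-0.7,0.1,6],"angular":[0,0,0]},
    {"gripper":1,"xyz":[-0.7,0.1,8.5],"angular":[0,0,0]},
    {"gripper":0.6,"xyz":[-0.7,0.1,10.3],"angular":[0,0,0]},
    {"gripper":0.3,"xyz":[-0.7,0.1,10.3],"angular":[0,0,0]},
    {"gripper":0.15,"xyz":[-0.7,0.1,10.3],"angular":[0,0,0]},
    {"gripper":0.08,"xyz":[-0.7,0.1,10.3],"angular":[0,0,0]},
    {"gripper":0.06,"xyz":[-0.7,0.1,10.3],"angular":[0,0,0]},
    {"gripper":0.06,"xyz":[-0.7,0.1,10.3],"angular":[0,0,0]},
    {"gripper":0.06,"xyz":[-0.7,0.1,10.3],"angular":[0,0,0]},
  ],
)

```text
clock: 12.18
position: [427.0, -232.0, 21.4]
ee_rot: [0.999, -0.048, 0.0, 0.0]
contact_force: [-0.1, 0.6, -0.7]
gripper_width: 45.5
```

```bash
python3 - <<'E'
from h import *
st()
E
```

```text
t 12.175 world [ 427.  -232.    21.4] loc [  -2.5 -325.7   21.4] q [ 9.989e-01 -4.790e-02  1.000e-04  0.000e+00] w 45.53 F [-0.07  0.57 -0.7 ]
```

Request:
move_arm(
  moves=[
    {"gripper":0.035,"xyz":[0,0,0],"angular":[0,0,0]},
    {"gripper":0.03,"xyz":[0,0,0],"angular":[0,0,0]},
    {"gripper":0.03,"xyz":[0,0,0],"angular":[0,0,0]},
    {"gripper":0.03,"xyz":[0,0,0],"angular":[0,0,0]},
  ],
)

```text
clock: 12.68
position: [427.0, -232.1, 21.4]
ee_rot: [0.999, -0.048, 0.0, 0.0]
contact_force: [-0.9, -0.9, 1.3]
gripper_width: 43.9
```

```bash
python3 - <<'E'
from h import *
st()
E
```

```text
t 12.675 world [ 427.  -232.1   21.4] loc [  -2.4 -325.7   21.4] q [ 9.989e-01 -4.790e-02  1.000e-04  1.000e-04] w 43.93 F [-0.85 -0.88  1.3 ]
```

Request:
move_arm(
  moves=[
    {"gripper":0.025,"xyz":[0,0,0],"angular":[0,0,0]},
    {"gripper":0.02,"xyz":[0,0,0],"angular":[0,0,0]},
    {"gripper":0.02,"xyz":[0,0,0],"angular":[0,0,0]},
    {"gripper":0.02,"xyz":[0,0,-0.5],"angular":[0,0,0]},
    {"gripper":0.02,"xyz":[0,0,-1],"angular":[0,0,0]},
    {"gripper":0.02,"xyz":[0,0,-1.5],"angular":[0,0,0]},
    {"gripper":0.02,"xyz":[0,0,-1.5],"angular":[0,0,0]},
  ],
)

```text
clock: 13.55
position: [427.3, -231.9, 36.8]
ee_rot: [0.999, -0.048, 0.001, 0.0]
contact_force: [-0.5, 1.0, -0.9]
gripper_width: 44.0
```

```bash
python3 - <<'E'
from h import *
st()
for n in("top","side"):
    p,d=look(n,"7")
    for ce,a,m in blobs(p,"red",20):
        if n=="side":print(n,ce.round(1),a,ray(n,ce,50)[0][:2].round(1))
E
```

```text
t 13.55 world [ 427.3 -231.9   36.8] loc [  -2.2 -325.6   36.8] q [ 9.989e-01 -4.780e-02  5.000e-04  0.000e+00] w 43.97 F [-0.5   1.03 -0.87]
side [214.5 203.4] 1064 [457.1 122.5]
side [399.4 244.5] 75 [ 775.4 -281.4]
side [514.3 286.6] 27 [ 910.9 -536.4]
side [277.3 296.4] 90 [ 422.7 -221.1]
side [513.  307.1] 28 [ 859.2 -569.2]
side [313.2 330.2] 257 [ 436.7 -339.5]
side [537.5 327.7] 31 [ 859.  -634.8]
```

```bash
python3 - <<'E'
from h import *
q=cv2.imread("pics/side7.png");cv2.imwrite("pics/c7.png",cv2.resize(q[260:340,230:330],(600,480),interpolation=2))
E
```

```text
(no output)
```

View pics/c7.png

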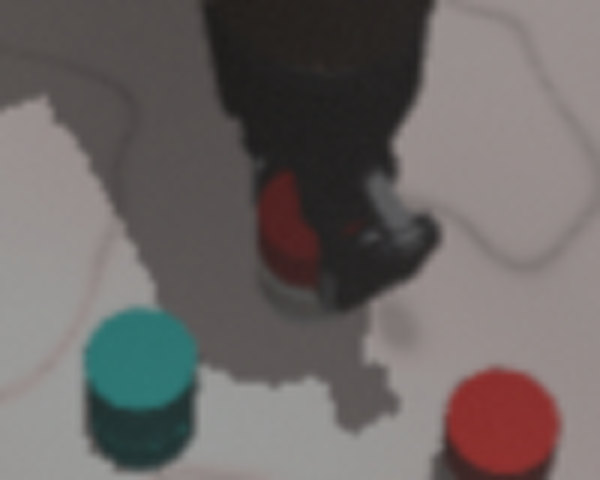

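The crop shows red jar A between the pads with its base raised off the bench (about 4 px), so the gentle grip holds. I carry it slowly to the red bay.

Request:
move_arm(
  moves=[
    {"gripper":0.02,"xyz":[0,0,-1],"angular":[0,0,0]},
    {"gripper":0.02,"xyz":[0,0,-3],"angular":[0,0,0]},
    {"gripper":0.02,"xyz":[0,0,-5],"angular":[0,0,0]},
    {"gripper":0.02,"xyz":[0,0,-7],"angular":[0,0,0]},
    {"gripper":0.02,"xyz":[0.3,-0.7,-8.5],"angular":[0,0,0]},
    {"gripper":0.02,"xyz":[0.6,-2.3,-9],"angular":[0,0,0]},
    {"gripper":0.02,"xyz":[0.9,-4.6,-9],"angular":[0,0,0]},
    {"gripper":0.02,"xyz":[1.2,-7.2,-9],"angular":[0,0,0]},
    {"gripper":0.02,"xyz":[1.5,-10,-9],"angular":[0,0,0]},
    {"gripper":0.02,"xyz":[1.8,-12.8,-9],"angular":[0,0,0]},
  ],
)

```text
clock: 14.9
position: [456.8, -104.8, 126.0]
ee_rot: [0.999, -0.048, -0.001, -0.0]
contact_force: [0.0, 0.9, -2.3]
gripper_width: 43.8
```

Request:
move_arm(
  moves=[
    {"gripper":0.02,"xyz":[0.3,-2.8,0],"angular":[0,0,0]},
    {"gripper":0.02,"xyz":[0.6,-5.6,0],"angular":[0,0,0]},
    {"gripper":0.02,"xyz":[0.9,-8.4,0],"angular":[0,0,0]},
    {"gripper":0.02,"xyz":[1.2,-11.2,0],"angular":[0,0,0]},
    {"gripper":0.02,"xyz":[1.5,-14,0],"angular":[0,0,0]},
    {"gripper":0.02,"xyz":[1.7,-16.8,0],"angular":[0,0,0]},
    {"gripper":0.02,"xyz":[1.9,-19.6,0],"angular":[0,0,0]},
    {"gripper":0.02,"xyz":[1.9,-22.4,0],"angular":[0,0,0]},
    {"gripper":0.02,"xyz":[1.9,-24.4,0],"angular":[0,0,0]},
    {"gripper":0.02,"xyz":[1.9,-25.4,0],"angular":[0,0,0]},
  ],
)

```text
clock: 16.15
position: [500.0, 145.8, 126.1]
ee_rot: [0.999, -0.047, -0.0, 0.0]
contact_force: [-0.5, -0.6, -1.1]
gripper_width: 43.5
```

```bash
python3 - <<'E'
from h import *
st()
q,_=look("side","8");p,_=look("top","8")
for n,i in(("side",q),("top",p)):
    for ce,a,m in blobs(i,"yellow",60)+blobs(i,"red",40):
        print(n,ce.round(1),a,loc(ray(n,ce,50)[0])[:2].round(1),"z12",loc(ray(n,ce,12)[0])[:2].round(1))
cv2.imwrite("pics/c8.png",np.hstack([cv2.resize(q[100:300,150:350],(400,400),interpolation=2),cv2.resize(p[150:300,170:320],(400,400),interpolation=2)]))
E
```

```text
t 16.15 world [500.  145.8 126.1] loc [ 34.7  57.3 126.1] q [ 9.989e-01 -4.730e-02 -3.000e-04  2.000e-04] w 43.48 F [-0.54 -0.58 -1.05]
side [229.3 225.7] 839 [ -6.8 -62.8] z12 [  5.6 -33.7]
side [358.3 304.3] 228 [ 146.8 -429.8] z12 [ 165.3 -415.1]
side [216.4 165.7] 47 [ 66.6 166.2] z12 [ 81.9 204.2]
side [214.6 203.5] 1051 [-5.6 29.7] z12 [ 6.8 62.5]
side [399.4 244.5] 77 [ 349.  -342.1] z12 [ 375.4 -324. ]
side [313.2 330.1] 253 [  17.5 -431.5] z12 [  30.9 -416.8]
top [375.3 211.4] 142 [ 146.7 -429.7] z12 [ 154.6 -439.2]
top [252.2 248.3] 1533 [ -4.2 -56.9] z12 [ -0.9 -54.9]
top [372.1 159.7] 61 [ 315.2 -411.9] z12 [ 328.4 -420.8]
top [232.1 230.6] 47 [44.4 10.8] z12 [49.2 14.9]
top [219.2 257.3] 607 [-40.8  40.7] z12 [-38.7  45.7]
top [374.  252.4] 149 [  17.8 -431.3] z12 [  21.8 -440.9]
```

View pics/c8.png

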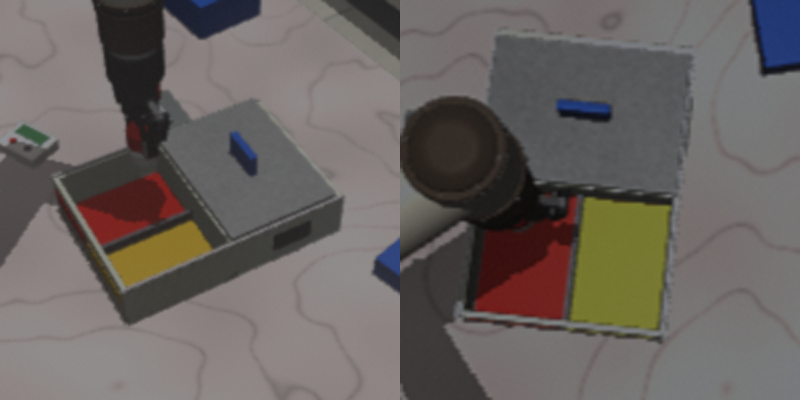

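The jar is held over the red bay with the cover fully back. I lower it slowly.

Request:
move_arm(
  moves=[
    {"gripper":0.02,"xyz":[0,0,1],"angular":[0,0,0]},
    {"gripper":0.02,"xyz":[0,0,2.5],"angular":[0,0,0]},
    {"gripper":0.02,"xyz":[0,0,4],"angular":[0,0,0]},
    {"gripper":0.02,"xyz":[0,0,5.5],"angular":[0,0,0]},
    {"gripper":0.02,"xyz":[0,0,7],"angular":[0,0,0]},
    {"gripper":0.02,"xyz":[0,0,8],"angular":[0,0,0]},
    {"gripper":0.02,"xyz":[0,0,8.6],"angular":[0,0,0]},
    {"gripper":0.02,"xyz":[0,0,9],"angular":[0,0,0]},
    {"gripper":0.02,"xyz":[0,0,9],"angular":[0,0,0]},
  ],
)

```text
clock: 17.38
position: [500.4, 144.8, 36.3]
ee_rot: [0.999, -0.048, 0.0, -0.0]
contact_force: [-0.4, 0.4, -1.3]
gripper_width: 43.7
```

Request:
move_arm(
  moves=[
    {"gripper":0.02,"xyz":[0,0,0.1],"angular":[0,0,0]},
    {"gripper":0.02,"xyz":[0,0,0.2],"angular":[0,0,0]},
    {"gripper":0.02,"xyz":[0,0,0.2],"angular":[0,0,0]},
  ],
)

```text
clock: 17.75
position: [500.3, 144.7, 34.4]
ee_rot: [0.999, -0.048, 0.0, -0.0]
contact_force: [0.1, -0.5, -1.7]
gripper_width: 43.8
```

Request:
move_arm(
  moves=[
    {"gripper":0.05,"xyz":[0,0,0],"angular":[0,0,0]},
    {"gripper":0.15,"xyz":[0,0,0],"angular":[0,0,0]},
    {"gripper":0.3,"xyz":[0,0,0],"angular":[0,0,0]},
    {"gripper":0.3,"xyz":[0,0,0],"angular":[0,0,0]},
    {"gripper":0.3,"xyz":[0,0,-2],"angular":[0,0,0]},
    {"gripper":0.3,"xyz":[0,0,-5],"angular":[0,0,0]},
    {"gripper":0.3,"xyz":[0,0,-9],"angular":[0,0,0]},
    {"gripper":1,"xyz":[0,5,-9],"angular":[0,0,0]},
    {"gripper":1,"xyz":[0,11,-9],"angular":[0,0,0]},
  ],
)

```text
clock: 18.88
position: [490.1, 34.9, 125.1]
ee_rot: [0.999, -0.047, 0.001, -0.0]
contact_force: [1.5, -0.5, -0.8]
gripper_width: 85.4
```

Request:
move_arm(
  moves=[
    {"gripper":1,"xyz":[-1.7,6,0],"angular":[0,0,0]},
    {"gripper":1,"xyz":[-1.7,12,0],"angular":[0,0,0]},
    {"gripper":1,"xyz":[-1.7,18,0],"angular":[0,0,0]},
    {"gripper":1,"xyz":[-1.7,24,0],"angular":[0,0,0]},
    {"gripper":1,"xyz":[-1.7,30,0],"angular":[0,0,0]},
    {"gripper":1,"xyz":[-1.7,36,0],"angular":[0,0,0]},
    {"gripper":1,"xyz":[-1.7,37.8,0],"angular":[0,0,0]},
    {"gripper":1,"xyz":[-1.7,37.8,0],"angular":[0,0,0]},
    {"gripper":1,"xyz":[-1.7,37.8,0],"angular":[0,0,0]},
  ],
)

```text
clock: 20.0
position: [436.7, -338.3, 124.2]
ee_rot: [0.999, -0.047, -0.0, -0.0]
contact_force: [0.8, -0.0, 0.1]
gripper_width: 85.2
```

```bash
python3 - <<'E'
from h import *
st();jars("9")
q=cv2.imread("pics/side9.png");p=cv2.imread("pics/top9.png")
cv2.imwrite("pics/c9.png",np.hstack([cv2.resize(q[140:350,150:400],(400,400),interpolation=2),cv2.resize(p[170:290,180:300],(400,400),interpolation=2)]))
E
```

```text
t 20.0 world [ 436.7 -338.3  124.2] loc [  17.2 -430.6  124.2] q [ 9.989e-01 -4.740e-02 -2.000e-04 -2.000e-04] w 85.23 F [ 0.76 -0.01  0.06]
top red [372.1 159.6] 62 [ 735.4 -347.6] loc [ 315.4 -411.8]
top red [174.7 202.1] 46 [595.1 279.4] loc [116.9 199.3]
side red [399.4 244.5] 77 [ 775.4 -281.4] loc [ 349.  -342.1]
side red [313.1 330.2] 235 [ 436.6 -339.1] loc [  17.1 -431.4]
side yellow [358.2 304.4] 233 [ 565.5 -349.9] loc [ 146.5 -430. ]
side turq [252.9 320.1] 250 [ 340.  -238.7] loc [ -88.5 -340.5]
side turq [379.3 334.2] 245 [ 552.  -434.2] loc [ 141.  -515.2]
```

View pics/c9.png

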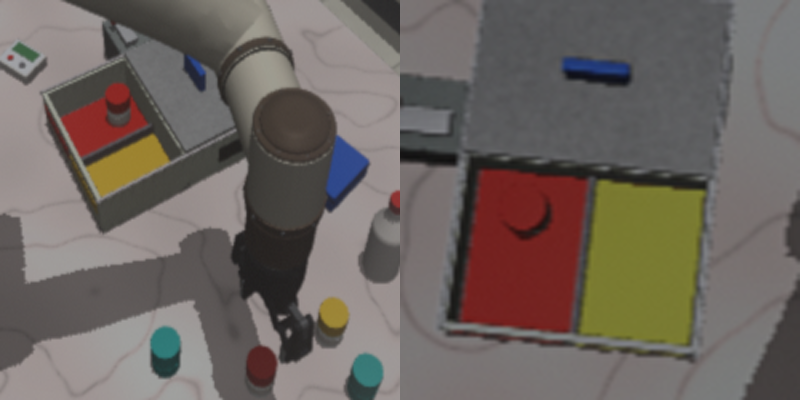

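Jar A stands upright in the red bay. The gripper is over red jar B, which has not moved.

Request:
move_arm(
  moves=[
    {"gripper":1,"xyz":[0,0.1,3],"angular":[0,0,0]},
    {"gripper":1,"xyz":[0,0.1,6],"angular":[0,0,0]},
    {"gripper":1,"xyz":[0,0.1,8.5],"angular":[0,0,0]},
    {"gripper":0.6,"xyz":[0,0.1,10.3],"angular":[0,0,0]},
    {"gripper":0.3,"xyz":[0,0.1,10.3],"angular":[0,0,0]},
    {"gripper":0.15,"xyz":[0,0.1,10.3],"angular":[0,0,0]},
    {"gripper":0.08,"xyz":[0,0.1,10.3],"angular":[0,0,0]},
    {"gripper":0.05,"xyz":[0,0.1,10.3],"angular":[0,0,0]},
    {"gripper":0.035,"xyz":[0,0.1,10.3],"angular":[0,0,0]},
    {"gripper":0.03,"xyz":[0,0.1,10.3],"angular":[0,0,0]},
  ],
)

```text
clock: 21.35
position: [436.7, -340.4, 21.5]
ee_rot: [0.999, -0.048, 0.0, 0.0]
contact_force: [0.3, 1.9, 1.1]
gripper_width: 43.4
```

Request:
move_arm(
  moves=[
    {"gripper":0.025,"xyz":[0,0,0],"angular":[0,0,0]},
    {"gripper":0.02,"xyz":[0,0,0],"angular":[0,0,0]},
    {"gripper":0.02,"xyz":[0,0,0],"angular":[0,0,0]},
    {"gripper":0.02,"xyz":[0,0,-0.5],"angular":[0,0,0]},
    {"gripper":0.02,"xyz":[0,0,-1.5],"angular":[0,0,0]},
    {"gripper":0.02,"xyz":[0,0,-3],"angular":[0,0,0]},
    {"gripper":0.02,"xyz":[0,0,-5],"angular":[0,0,0]},
    {"gripper":0.02,"xyz":[0,0,-7],"angular":[0,0,0]},
    {"gripper":0.02,"xyz":[0,0,-9],"angular":[0,0,0]},
    {"gripper":0.02,"xyz":[0,0,-10.3],"angular":[0,0,0]},
  ],
)

```text
clock: 22.6
position: [437.0, -340.6, 126.2]
ee_rot: [0.999, -0.048, 0.001, 0.0]
contact_force: [0.3, -0.4, -2.0]
gripper_width: 43.7
```

```bash
python3 - <<'E'
from h import *
st();jars("10")
q=cv2.imread("pics/side10.png")
cv2.imwrite("pics/c10.png",cv2.resize(q[240:370,230:390],(640,520),interpolation=2))
E
```

```text
t 22.6 world [ 437.  -340.6  126.2] loc [  17.7 -432.9  126.2] q [ 9.989e-01 -4.790e-02  1.100e-03  4.000e-04] w 43.74 F [ 0.34 -0.37 -2.  ]
top red [372.1 159.6] 62 [ 735.4 -347.6] loc [ 315.4 -411.8]
top red [174.7 202.1] 46 [595.1 279.4] loc [116.9 199.3]
side red [399.4 244.5] 77 [ 775.4 -281.4] loc [ 349.  -342.1]
side red [313.8 307.7] 146 [ 474.5 -295.5] loc [  50.8 -384.4]
side yellow [358.3 304.4] 233 [ 565.5 -350. ] loc [ 146.5 -430.2]
side turq [252.9 320.1] 249 [ 340.1 -238.7] loc [ -88.4 -340.5]
side turq [379.3 334.2] 246 [ 552.  -434.1] loc [ 140.9 -515.2]
```

View pics/c10.png

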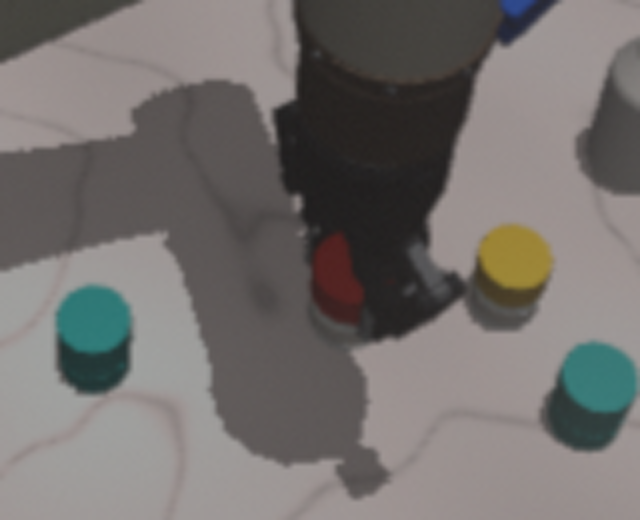

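Red jar B is held aloft. I carry it to the front of the red bay.

Request:
move_arm(
  moves=[
    {"gripper":0.02,"xyz":[0,-1,0],"angular":[0,0,0]},
    {"gripper":0.02,"xyz":[-0.4,-3,0],"angular":[0,0,0]},
    {"gripper":0.02,"xyz":[-0.8,-5.8,0],"angular":[0,0,0]},
    {"gripper":0.02,"xyz":[-1.2,-8.6,0],"angular":[0,0,0]},
    {"gripper":0.02,"xyz":[-1.6,-11.4,0],"angular":[0,0,0]},
    {"gripper":0.02,"xyz":[-2,-14.2,0],"angular":[0,0,0]},
    {"gripper":0.02,"xyz":[-2.4,-17,0],"angular":[0,0,0]},
    {"gripper":0.02,"xyz":[-2.8,-19.8,0],"angular":[0,0,0]},
    {"gripper":0.02,"xyz":[-3.2,-22.6,0],"angular":[0,0,0]},
    {"gripper":0.02,"xyz":[-3.6,-25.4,0],"angular":[0,0,0]},
  ],
)

```text
clock: 23.95
position: [423.8, -82.4, 123.8]
ee_rot: [0.999, -0.047, -0.001, 0.0]
contact_force: [-0.0, 1.4, -1.1]
gripper_width: 43.8
```

Request:
move_arm(
  moves=[
    {"gripper":0.02,"xyz":[-0.4,-2.8,0],"angular":[0,0,0]},
    {"gripper":0.02,"xyz":[-0.8,-5.6,0],"angular":[0,0,0]},
    {"gripper":0.02,"xyz":[-1.2,-8.4,0],"angular":[0,0,0]},
    {"gripper":0.02,"xyz":[-1.6,-11.2,0],"angular":[0,0,0]},
    {"gripper":0.02,"xyz":[-1.8,-14,0],"angular":[0,0,0]},
    {"gripper":0.02,"xyz":[-1.8,-16.8,0],"angular":[0,0,0]},
    {"gripper":0.02,"xyz":[-1.8,-19.6,0],"angular":[0,0,0]},
    {"gripper":0.02,"xyz":[-1.8,-22,0],"angular":[0,0,0]},
    {"gripper":0.02,"xyz":[-1.8,-23.4,0],"angular":[0,0,0]},
    {"gripper":0.02,"xyz":[-1.8,-23.4,0],"angular":[0,0,0]},
  ],
)

```text
clock: 25.2
position: [428.9, 151.1, 124.0]
ee_rot: [0.999, -0.047, -0.0, 0.0]
contact_force: [-0.6, 0.3, -1.6]
gripper_width: 43.3
```

```bash
python3 - <<'E'
from h import *
st()
E
```

```text
t 25.2 world [428.9 151.1 124. ] loc [-36.5  55.9 124. ] q [ 9.989e-01 -4.700e-02 -4.000e-04  3.000e-04] w 43.34 F [-0.6   0.29 -1.63]
```

Request:
move_arm(
  moves=[
    {"gripper":0.02,"xyz":[0,0,1],"angular":[0,0,0]},
    {"gripper":0.02,"xyz":[0,0,2.5],"angular":[0,0,0]},
    {"gripper":0.02,"xyz":[0,0,4],"angular":[0,0,0]},
    {"gripper":0.02,"xyz":[0,0,5.5],"angular":[0,0,0]},
    {"gripper":0.02,"xyz":[0,0,7],"angular":[0,0,0]},
    {"gripper":0.02,"xyz":[0,0,8],"angular":[0,0,0]},
    {"gripper":0.02,"xyz":[0,0,8.6],"angular":[0,0,0]},
    {"gripper":0.02,"xyz":[0,0,8.9],"angular":[0,0,0]},
    {"gripper":0.02,"xyz":[0,0,8.9],"angular":[0,0,0]},
  ],
)

```text
clock: 26.32
position: [429.6, 150.5, 35.4]
ee_rot: [0.999, -0.048, 0.0, -0.0]
contact_force: [0.9, -0.2, -1.7]
gripper_width: 43.9
```

Request:
move_arm(
  moves=[
    {"gripper":0.05,"xyz":[0,0,0],"angular":[0,0,0]},
    {"gripper":0.15,"xyz":[0,0,0],"angular":[0,0,0]},
    {"gripper":0.3,"xyz":[0,0,0],"angular":[0,0,0]},
    {"gripper":0.3,"xyz":[0,0,0],"angular":[0,0,0]},
    {"gripper":0.3,"xyz":[0,0,-2],"angular":[0,0,0]},
    {"gripper":0.3,"xyz":[0,0,-5],"angular":[0,0,0]},
    {"gripper":0.3,"xyz":[0,0,-9],"angular":[0,0,0]},
    {"gripper":1,"xyz":[0,5,-9],"angular":[0,0,0]},
    {"gripper":1,"xyz":[0,11,-9],"angular":[0,0,0]},
  ],
)

```text
clock: 27.45
position: [419.3, 40.6, 126.1]
ee_rot: [0.999, -0.046, 0.001, -0.001]
contact_force: [0.8, -0.3, 0.2]
gripper_width: 85.2
```

```bash
python3 - <<'E'
from h import *
st();jars("11")
E
```

```text
t 27.45 world [419.3  40.6 126.1] loc [-35.7 -54.9 126.1] q [ 9.989e-01 -4.650e-02  1.000e-03 -5.000e-04] w 85.23 F [ 0.77 -0.28  0.16]
top red [372.1 159.6] 62 [ 735.4 -347.6] loc [ 315.4 -411.8]
top red [174.7 201.9] 44 [595.8 279.4] loc [117.6 199.4]
top yellow [375.3 211.4] 142 [ 565.7 -349.6] loc [ 146.7 -429.7]
top yellow [263.1 235.2] 279 [490.9   2.5] loc [ 39.2 -86.2]
top yellow [259.2 268. ] 135 [390.5  14.1] loc [-61.8 -84.1]
top turq [402.4 215.8] 142 [ 551.8 -434.2] loc [ 140.8 -515.3]
top turq [342.3 284.5] 159 [ 340.4 -237.8] loc [ -88.1 -339.6]
side red [232.  196.6] 184 [511.2 116.4] loc [48.7 29.1]
side red [399.5 244.5] 76 [ 775.5 -281.5] loc [ 349.2 -342.2]
side yellow [358.3 304.2] 225 [ 565.9 -349.6] loc [ 146.9 -429.7]
side turq [252.9 319.9] 244 [ 340.3 -238.4] loc [ -88.1 -340.2]
side turq [379.4 334.2] 244 [ 552.1 -434.2] loc [ 141.1 -515.3]
```

Request:
move_arm(
  moves=[
    {"gripper":0.5,"xyz":[2,6,0],"angular":[0,0,0]},
    {"gripper":0.5,"xyz":[4,12,0],"angular":[0,0,0]},
    {"gripper":0.5,"xyz":[7,17,0],"angular":[0,0,0]},
    {"gripper":0.5,"xyz":[10,22,0],"angular":[0,0,0]},
    {"gripper":0.5,"xyz":[13,27,0],"angular":[0,0,0]},
    {"gripper":0.5,"xyz":[16,32,0],"angular":[0,0,0]},
    {"gripper":0.5,"xyz":[18.2,37,0],"angular":[0,0,0]},
    {"gripper":0.5,"xyz":[18.2,37.5,0],"angular":[0,0,0]},
    {"gripper":0.5,"xyz":[18.2,37.5,0],"angular":[0,0,0]},
    {"gripper":0.5,"xyz":[18.2,37.5,0],"angular":[0,0,0]},
  ],
)

```text
clock: 28.8
position: [564.1, -348.3, 125.5]
ee_rot: [0.999, -0.047, -0.0, -0.0]
contact_force: [0.2, 0.3, 0.2]
gripper_width: 64.1
```

```bash
python3 - <<'E'
from h import *
st();jars("12")
q=cv2.imread("pics/side12.png");p=cv2.imread("pics/top12.png")
cv2.imwrite("pics/c12.png",np.hstack([cv2.resize(q[140:360,170:420],(400,400),interpolation=2),cv2.resize(p[170:290,180:300],(400,400),interpolation=2)]))
E
```

```text
t 28.8 world [ 564.1 -348.3  125.5] loc [ 145.  -428.6  125.5] q [ 9.989e-01 -4.720e-02 -2.000e-04 -1.000e-04] w 64.05 F [0.24 0.29 0.25]
top red [174.7 202.1] 46 [595.1 279.4] loc [116.9 199.3]
top yellow [375.9 212.4] 100 [ 562.5 -351.1] loc [ 143.7 -431.6]
top turq [402.6 215.9] 139 [ 551.4 -434.7] loc [ 140.4 -515.8]
side red [399.9 245.1] 70 [ 775.  -283.6] loc [ 348.9 -344.3]
side yellow [358.2 304.3] 204 [ 565.5 -349.6] loc [ 146.5 -429.7]
side turq [252.9 320. ] 247 [ 340.2 -238.5] loc [ -88.3 -340.3]
side turq [379.3 334.1] 248 [ 552. -434.] loc [ 140.9 -515.1]
```

View pics/c12.png

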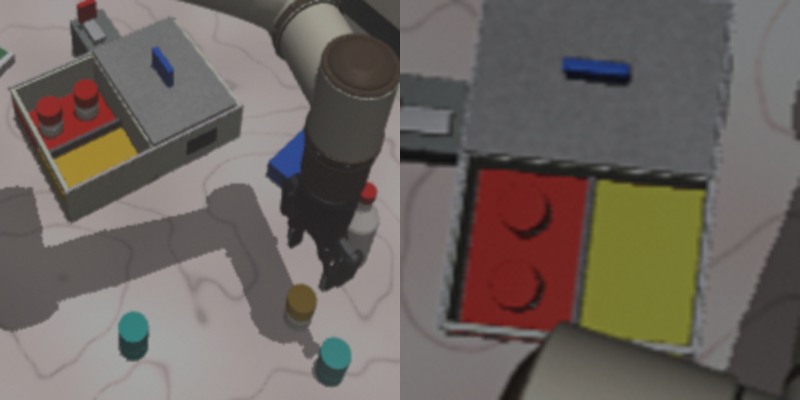

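Both red jars are upright in the red bay. The yellow jar at side (358,304) has not moved, and the turquoise one beside it is clear. I grip the yellow.

Request:
move_arm(
  moves=[
    {"gripper":0.5,"xyz":[0.2,0.1,3],"angular":[0,0,0]},
    {"gripper":0.5,"xyz":[0.2,0.1,6],"angular":[0,0,0]},
    {"gripper":0.5,"xyz":[0.2,0.1,8.5],"angular":[0,0,0]},
    {"gripper":0.5,"xyz":[0.2,0.1,10.4],"angular":[0,0,0]},
    {"gripper":0.3,"xyz":[0.2,0.1,10.4],"angular":[0,0,0]},
    {"gripper":0.15,"xyz":[0.2,0.1,10.4],"angular":[0,0,0]},
    {"gripper":0.08,"xyz":[0.2,0.1,10.4],"angular":[0,0,0]},
    {"gripper":0.05,"xyz":[0.2,0.1,10.4],"angular":[0,0,0]},
    {"gripper":0.035,"xyz":[0.2,0.1,10.4],"angular":[0,0,0]},
    {"gripper":0.03,"xyz":[0.2,0.1,10.4],"angular":[0,0,0]},
  ],
)

```text
clock: 30.15
position: [566.3, -350.9, 21.5]
ee_rot: [0.999, -0.048, 0.0, 0.0]
contact_force: [0.3, 0.7, -0.1]
gripper_width: 43.9
```

Request:
move_arm(
  moves=[
    {"gripper":0.025,"xyz":[0,0,0],"angular":[0,0,0]},
    {"gripper":0.02,"xyz":[0,0,0],"angular":[0,0,0]},
    {"gripper":0.02,"xyz":[0,0,0],"angular":[0,0,0]},
    {"gripper":0.02,"xyz":[0,0,-0.5],"angular":[0,0,0]},
    {"gripper":0.02,"xyz":[0,0,-1.5],"angular":[0,0,0]},
    {"gripper":0.02,"xyz":[0,0,-3],"angular":[0,0,0]},
    {"gripper":0.02,"xyz":[0,0,-5],"angular":[0,0,0]},
    {"gripper":0.02,"xyz":[0,0,-7],"angular":[0,0,0]},
    {"gripper":0.02,"xyz":[0,0,-9],"angular":[0,0,0]},
    {"gripper":0.02,"xyz":[0,0,-10.4],"angular":[0,0,0]},
  ],
)

```text
clock: 31.4
position: [566.6, -351.1, 127.5]
ee_rot: [0.999, -0.048, 0.001, 0.0]
contact_force: [0.2, 0.3, -0.1]
gripper_width: 43.8
```

```bash
python3 - <<'E'
from h import *
st();jars("13")
E
```

```text
t 31.4 world [ 566.6 -351.1  127.5] loc [ 147.8 -431.2  127.5] q [ 9.989e-01 -4.790e-02  1.100e-03  4.000e-04] w 43.81 F [ 0.24  0.33 -0.05]
top red [174.7 202.1] 46 [595.1 279.4] loc [116.9 199.3]
top turq [402.5 215.8] 141 [ 551.6 -434.4] loc [ 140.6 -515.5]
side red [400.7 245.4] 55 [ 776.  -285.5] loc [ 350.  -346.1]
side yellow [363.8 279.5] 171 [ 624.3 -306.7] loc [ 201.  -381.5]
side turq [252.8 320. ] 249 [ 340.  -238.6] loc [ -88.4 -340.4]
side turq [379.2 334.1] 249 [ 551.9 -434. ] loc [ 140.9 -515. ]
```

Request:
move_arm(
  moves=[
    {"gripper":0.02,"xyz":[-0.7,-0.7,0],"angular":[0,0,0]},
    {"gripper":0.02,"xyz":[-2.2,-2,0],"angular":[0,0,0]},
    {"gripper":0.02,"xyz":[-4.2,-3.9,0],"angular":[0,0,0]},
    {"gripper":0.02,"xyz":[-6.2,-5.8,0],"angular":[0,0,0]},
    {"gripper":0.02,"xyz":[-8.2,-7.8,0],"angular":[0,0,0]},
    {"gripper":0.02,"xyz":[-10.2,-9.8,0],"angular":[0,0,0]},
    {"gripper":0.02,"xyz":[-12,-12,0],"angular":[0,0,0]},
    {"gripper":0.02,"xyz":[-13.4,-14.4,0],"angular":[0,0,0]},
    {"gripper":0.02,"xyz":[-14.4,-17,0],"angular":[0,0,0]},
    {"gripper":0.02,"xyz":[-14.8,-19.8,0],"angular":[0,0,0]},
  ],
)

```text
clock: 32.75
position: [435.9, -138.6, 124.5]
ee_rot: [0.999, -0.048, -0.001, -0.0]
contact_force: [0.7, 0.1, -0.9]
gripper_width: 43.7
```

Request:
move_arm(
  moves=[
    {"gripper":0.02,"xyz":[0,-2.8,0],"angular":[0,0,0]},
    {"gripper":0.02,"xyz":[0,-5.6,0],"angular":[0,0,0]},
    {"gripper":0.02,"xyz":[0,-8.4,0],"angular":[0,0,0]},
    {"gripper":0.02,"xyz":[0,-11.2,0],"angular":[0,0,0]},
    {"gripper":0.02,"xyz":[0,-14,0],"angular":[0,0,0]},
    {"gripper":0.02,"xyz":[0,-16.2,0],"angular":[0,0,0]},
    {"gripper":0.02,"xyz":[0,-17.6,0],"angular":[0,0,0]},
    {"gripper":0.02,"xyz":[0,-17.6,0],"angular":[0,0,0]},
  ],
)

```text
clock: 33.75
position: [454.2, 36.0, 124.9]
ee_rot: [0.999, -0.047, -0.0, 0.0]
contact_force: [0.0, 0.7, -1.8]
gripper_width: 43.7
```

```bash
python3 - <<'E'
from h import *
st()
E
```

```text
t 33.75 world [454.2  36.  124.9] loc [ -0.5 -56.3 124.9] q [ 9.989e-01 -4.720e-02 -5.000e-04  2.000e-04] w 43.75 F [ 0.01  0.66 -1.77]
```

Request:
move_arm(
  moves=[
    {"gripper":0.02,"xyz":[0,0,1],"angular":[0,0,0]},
    {"gripper":0.02,"xyz":[0,0,2.5],"angular":[0,0,0]},
    {"gripper":0.02,"xyz":[0,0,4],"angular":[0,0,0]},
    {"gripper":0.02,"xyz":[0,0,5.5],"angular":[0,0,0]},
    {"gripper":0.02,"xyz":[0,0,7],"angular":[0,0,0]},
    {"gripper":0.02,"xyz":[0,0,8],"angular":[0,0,0]},
    {"gripper":0.02,"xyz":[0,0,8.6],"angular":[0,0,0]},
    {"gripper":0.02,"xyz":[0,0,9],"angular":[0,0,0]},
    {"gripper":0.02,"xyz":[0,0,9],"angular":[0,0,0]},
  ],
)

```text
clock: 34.88
position: [454.7, 35.5, 35.3]
ee_rot: [0.999, -0.048, -0.0, 0.0]
contact_force: [-0.0, 0.1, -0.5]
gripper_width: 43.8
```

Request:
move_arm(
  moves=[
    {"gripper":0.05,"xyz":[0,0,0],"angular":[0,0,0]},
    {"gripper":0.15,"xyz":[0,0,0],"angular":[0,0,0]},
    {"gripper":0.3,"xyz":[0,0,0],"angular":[0,0,0]},
    {"gripper":0.3,"xyz":[0,0,0],"angular":[0,0,0]},
    {"gripper":0.3,"xyz":[0,0,-2],"angular":[0,0,0]},
    {"gripper":0.3,"xyz":[0,0,-5],"angular":[0,0,0]},
    {"gripper":0.3,"xyz":[0,0,-9],"angular":[0,0,0]},
    {"gripper":0,"xyz":[0,4,-11],"angular":[0,0,0]},
    {"gripper":-1,"xyz":[0,10,-11],"angular":[0,0,0]},
    {"gripper":-1,"xyz":[0,16,-11],"angular":[0,0,0]},
  ],
)

```text
clock: 36.12
position: [439.3, -124.9, 146.0]
ee_rot: [0.999, -0.047, 0.001, -0.0]
contact_force: [0.8, 0.5, 0.1]
gripper_width: 6.7
```

```bash
python3 - <<'E'
from h import *
st()
jars("14")
q=cv2.imread("pics/side14.png");p=cv2.imread("pics/top14.png")
cv2.imwrite("pics/c14.png",np.hstack([cv2.resize(q[120:360,160:440],(400,400),interpolation=2),cv2.resize(p[150:300,170:320],(400,400),interpolation=2)]))
E
```

```text
t 36.125 world [ 439.3 -124.9  146. ] loc [-2.000e-01 -2.179e+02  1.460e+02] q [ 9.989e-01 -4.710e-02  9.000e-04 -1.000e-04] w 6.74 F [0.82 0.46 0.1 ]
top red [372.1 159.7] 61 [ 735.2 -347.7] loc [ 315.2 -411.9]
top red [174.7 201.9] 43 [595.6 279.3] loc [117.4 199.2]
top turq [402.4 215.8] 142 [ 551.8 -434.2] loc [ 140.8 -515.3]
top turq [342.3 284.5] 159 [ 340.4 -237.8] loc [ -88.1 -339.6]
side red [399.5 244.6] 75 [ 775.1 -281.7] loc [ 348.8 -342.5]
side turq [252.9 320. ] 246 [ 340.2 -238.5] loc [ -88.2 -340.3]
side turq [379.4 334.2] 244 [ 552.1 -434.2] loc [ 141.1 -515.3]
```

View pics/c14.png

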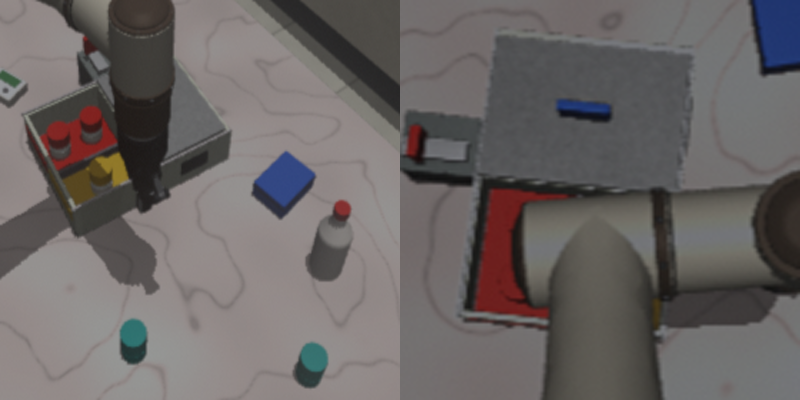

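All three jars stand in their bays and there are no other red or yellow jars. Next I go behind the handle to shut the cover.

Request:
move_arm(
  moves=[
    {"gripper":-1,"xyz":[6,0,0],"angular":[0,0,0]},
    {"gripper":-1,"xyz":[12,-1,0],"angular":[0,0,0]},
    {"gripper":-1,"xyz":[17,-4,0],"angular":[0,0,0]},
    {"gripper":-1,"xyz":[20,-8,0],"angular":[0,0,0]},
    {"gripper":-1,"xyz":[21,-13,0],"angular":[0,0,0]},
    {"gripper":-1,"xyz":[21,-18,0],"angular":[0,0,0]},
    {"gripper":-1,"xyz":[21,-21.8,0],"angular":[0,0,0]},
    {"gripper":-1,"xyz":[21,-21.8,0],"angular":[0,0,0]},
    {"gripper":-1,"xyz":[21,-21.8,3],"angular":[0,0,0]},
    {"gripper":-1,"xyz":[21,-21.8,3],"angular":[0,0,0]},
  ],
)

```text
clock: 37.48
position: [667.1, 72.5, 112.6]
ee_rot: [0.999, -0.048, -0.003, 0.001]
contact_force: [0.2, -0.7, -0.2]
gripper_width: -0.1
```

```bash
python3 - <<'E'
from h import *
st()
q,_=look("side","15");p,_=look("top","15")
for n,i in(("side",q),("top",p)):
    for ce,a,m in blobs(i,"blue",15): print(n,ce.round(1),a,loc(ray(n,ce,110)[0])[:2].round(1))
cv2.imwrite("pics/c15.png",np.hstack([cv2.resize(q[120:270,170:340],(400,400),interpolation=2),cv2.resize(p[150:300,170:320],(400,400),interpolation=2)]))
E
```

```text
t 37.475 world [667.1  72.5 112.6] loc [208.    0.  112.6] q [ 9.988e-01 -4.820e-02 -3.100e-03  9.000e-04] w -0.13 F [ 0.22 -0.72 -0.22]
side [244.7  87. ] 771 [295.6 406.8]
side [272.6 174.3] 41 [162.7  -3.4]
side [359.1 227.1] 709 [ 255.1 -276.9]
side [537.9 306. ] 26 [ 461.5 -658.4]
top [ 91.8 123.4] 2306 [327.2 471.2]
top [450.9 112.6] 17 [ 473.2 -638.7]
top [482.  127.4] 17 [ 433.4 -736.8]
top [314.8 159.5] 665 [ 278.  -222.5]
top [238.9 189.9] 76 [160.9  -2.2]
```

View pics/c15.png

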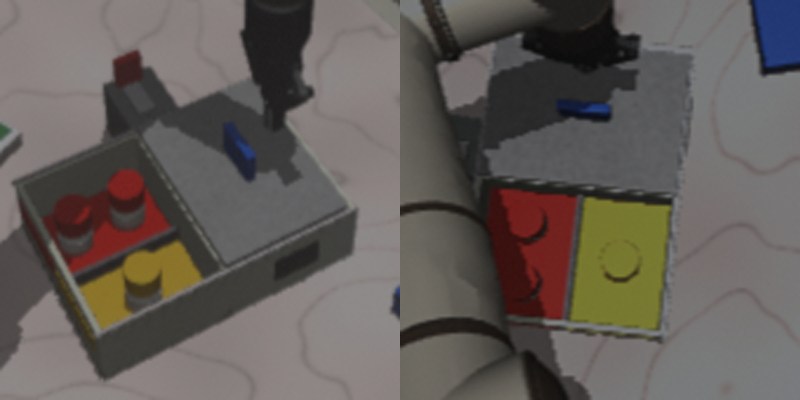

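All jars are upright and the handle is at x=160. I lower and push the cover shut.

Request:
move_arm(
  moves=[
    {"gripper":-1,"xyz":[0,0,1.9],"angular":[0,0,0]},
    {"gripper":-1,"xyz":[-2,0,1.9],"angular":[0,0,0]},
    {"gripper":-1,"xyz":[-4.5,0,1.9],"angular":[0,0,0]},
    {"gripper":-1,"xyz":[-7,0,1.9],"angular":[0,0,0]},
    {"gripper":-1,"xyz":[-9.5,0,1.9],"angular":[0,0,0]},
    {"gripper":-1,"xyz":[-12,0,1.9],"angular":[0,0,0]},
    {"gripper":-1,"xyz":[-14.5,0,1.9],"angular":[0,0,0]},
    {"gripper":-1,"xyz":[-17,0,1.9],"angular":[0,0,0]},
    {"gripper":-1,"xyz":[-18.7,0,1.9],"angular":[0,0,0]},
    {"gripper":-1,"xyz":[-19.6,0,1.9],"angular":[0,0,0]},
  ],
)

```text
clock: 38.83
position: [478.3, 93.3, 98.5]
ee_rot: [0.999, -0.047, 0.005, -0.002]
contact_force: [9.3, -2.5, -6.5]
gripper_width: 0.6
```

Request:
move_arm(
  moves=[
    {"gripper":-1,"xyz":[0,0,0],"angular":[0,0,0]},
    {"gripper":-1,"xyz":[-0.3,0,0],"angular":[0,0,0]},
    {"gripper":-1,"xyz":[-0.3,0,0],"angular":[0,0,0]},
  ],
)

```text
clock: 39.2
position: [477.3, 93.4, 98.7]
ee_rot: [0.999, -0.047, 0.007, -0.002]
contact_force: [13.2, -4.5, -7.4]
gripper_width: 0.0
```

```bash
python3 - <<'E'
from h import *
st()
for n in("side","top"):
    i,_=look(n,"16")
    for ce,a,m in blobs(i,"blue",15):
        if 15<a<150: print(n,ce.round(1),a,loc(ray(n,ce,110)[0])[:2].round(1))
    for ce,a,m in blobs(i,"red",20):print(n,"red",ce.round(1),a,loc(ray(n,ce,110)[0])[:2].round(1))
E
```

```text
t 39.2 world [477.3  93.4  98.7] loc [17.1  3.  98.7] q [ 0.9989 -0.047   0.0067 -0.0022] w 0.04 F [13.17 -4.46 -7.37]
side [219.5 193.5] 39 [1.8 4. ]
side [537.9 306. ] 24 [ 461.5 -658.4]
side red [399.4 244.5] 77 [ 307.4 -370.8]
side red [514.3 286.6] 27 [ 456.4 -597. ]
side red [513.  307.1] 28 [ 411.  -632.2]
side red [537.5 327.7] 31 [ 416.6 -693.4]
top [450.9 112.6] 17 [ 473.2 -638.7]
top [482.  127.4] 17 [ 433.4 -736.8]
top [238.8 243.8] 19 [  0.  -19.6]
top red [372.1 159.6] 62 [ 294.7 -397.7]
top red [174.7 201.9] 43 [106.3 183.6]
```

Request:
move_arm(
  moves=[
    {"gripper":-1,"xyz":[-0.5,0,0],"angular":[0,0,0]},
    {"gripper":-1,"xyz":[-0.5,0,0],"angular":[0,0,0]},
    {"gripper":-1,"xyz":[-0.5,0,0],"angular":[0,0,0]},
  ],
)

```text
clock: 39.67
position: [477.3, 94.1, 99.3]
ee_rot: [0.999, -0.046, 0.011, -0.003]
contact_force: [29.0, -12.3, -17.4]
gripper_width: 0.1
```

Request:
move_arm(
  moves=[
    {"gripper":-1,"xyz":[1.2,0,0],"angular":[0,0,0]},
    {"gripper":-1,"xyz":[2.2,0,-3],"angular":[0,0,0]},
    {"gripper":-1,"xyz":[4,-3,-6],"angular":[0,0,0]},
    {"gripper":-1,"xyz":[7,-8,-6],"angular":[0,0,0]},
    {"gripper":-1,"xyz":[9.8,-13,-6],"angular":[0,0,0]},
    {"gripper":-1,"xyz":[9.8,-18,-6],"angular":[0,0,0]},
    {"gripper":-1,"xyz":[9.8,-22.5,-6],"angular":[0,0,0]},
    {"gripper":-1,"xyz":[9.8,-22.5,-6],"angular":[0,0,0]},
    {"gripper":-1,"xyz":[9.8,-22.5,-3],"angular":[0,0,0]},
    {"gripper":-1,"xyz":[9.8,-22.5,-3],"angular":[0,0,0]},
  ],
)

```text
clock: 40.92
position: [583.7, 305.5, 124.5]
ee_rot: [0.999, -0.048, -0.002, 0.002]
contact_force: [-0.1, -1.1, 0.6]
gripper_width: -0.2
```

```bash
python3 - <<'E'
from h import *
st()
for n in("side","top"):
    i,_=look(n,"17")
    for ce,a,m in blobs(i,"blue",15):
        if 15<a<150: print(n,ce.round(1),a,loc(ray(n,ce,110)[0])[:2].round(1))
    for ce,a,m in blobs(i,"red",20):print(n,"red",ce.round(1),a,loc(ray(n,ce,110)[0])[:2].round(1))
q=cv2.imread("pics/side17.png");p=cv2.imread("pics/top17.png")
cv2.imwrite("pics/c17.png",np.hstack([cv2.resize(q[120:270,170:340],(400,400),interpolation=2),cv2.resize(p[150:300,150:300],(400,400),interpolation=2)]))
E
```

```text
t 40.925 world [583.7 305.5 124.5] loc [103.1 224.1 124.5] q [ 0.9988 -0.0484 -0.0023  0.0017] w -0.21 F [-0.13 -1.07  0.64]
side [219.1 193.3] 69 [1.4 5.4]
side [537.9 305.9] 25 [ 461.7 -658.3]
side red [224.  141.4] 24 [108.5 189.4]
side red [399.4 244.5] 77 [ 307.4 -370.8]
side red [514.3 286.6] 27 [ 456.4 -597. ]
side red [513.  307.1] 28 [ 411.  -632.2]
side red [537.6 327.8] 33 [ 416.6 -693.7]
top [450.9 112.6] 17 [ 473.2 -638.7]
top [482.  127.4] 17 [ 433.4 -736.8]
top [231.7 243.2] 86 [-0.1  1.2]
top red [372.1 159.7] 61 [ 294.5 -397.8]
```

View pics/c17.png

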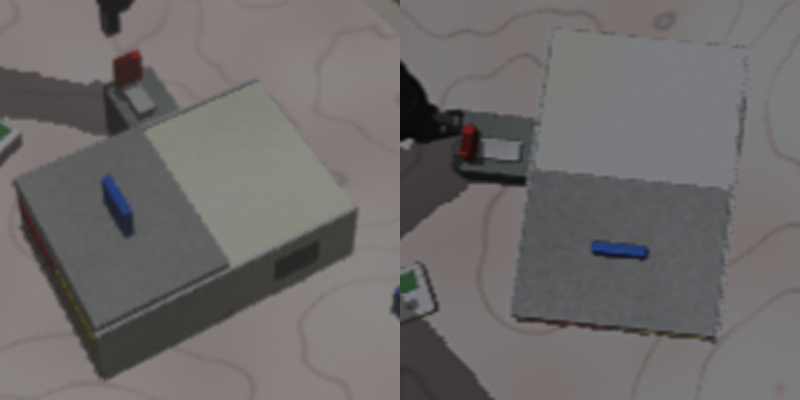

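The cover is shut: the handle is back at top (231.7,243.2), as at the start. Now I push the catch home.

Request:
move_arm(
  moves=[
    {"gripper":-1,"xyz":[0.3,0,2],"angular":[0,0,0]},
    {"gripper":-1,"xyz":[0.3,0,3.1],"angular":[0,0,0]},
    {"gripper":-1,"xyz":[0.3,0.8,3.1],"angular":[0,0,0]},
    {"gripper":-1,"xyz":[0.3,1.8,3.1],"angular":[0,0,0]},
    {"gripper":-1,"xyz":[0.3,2.8,3.1],"angular":[0,0,0]},
    {"gripper":-1,"xyz":[0.3,3.6,3.1],"angular":[0,0,0]},
    {"gripper":-1,"xyz":[0.3,4.4,3.1],"angular":[0,0,0]},
    {"gripper":-1,"xyz":[0.3,5,3.1],"angular":[0,0,0]},
    {"gripper":-1,"xyz":[0.3,5,3.1],"angular":[0,0,0]},
  ],
)

```text
clock: 42.15
position: [583.8, 258.0, 96.3]
ee_rot: [0.999, -0.048, 0.001, -0.001]
contact_force: [-1.3, 3.8, 1.7]
gripper_width: 0.0
```

```bash
python3 - <<'E'
from h import *
st()
E
```

```text
t 42.15 world [583.8 258.   96.3] loc [107.7 176.9  96.3] q [ 9.989e-01 -4.790e-02  9.000e-04 -1.100e-03] w 0.02 F [-1.31  3.81  1.66]
```

Request:
move_arm(
  moves=[
    {"gripper":-1,"xyz":[0,0.4,0],"angular":[0,0,0]},
    {"gripper":-1,"xyz":[0,0.6,0],"angular":[0,0,0]},
    {"gripper":-1,"xyz":[0,0.6,0],"angular":[0,0,0]},
  ],
)

```text
clock: 42.52
position: [583.2, 252.2, 96.3]
ee_rot: [0.999, -0.048, 0.001, -0.001]
contact_force: [-1.5, 5.4, 1.8]
gripper_width: 0.4
```

```bash
python3 - <<'E'
from h import *
st()
for n in("side","top"):
    i,_=look(n,"18")
    for ce,a,m in blobs(i,"red",5):
        w=loc(ray(n,ce,110)[0])
        if w[1]>50:print(n,"red",ce.round(1),a,w[:2].round(1))
E
```

```text
t 42.525 world [583.2 252.2  96.3] loc [107.6 171.1  96.3] q [ 9.989e-01 -4.770e-02  8.000e-04 -9.000e-04] w 0.38 F [-1.52  5.38  1.82]
side red [227.5 147.7] 23 [104.7 159.2]
```

Request:
move_arm(
  moves=[
    {"gripper":-1,"xyz":[0,0.4,0],"angular":[0,0,0]},
    {"gripper":-1,"xyz":[0,0.8,0],"angular":[0,0,0]},
    {"gripper":-1,"xyz":[0,0.8,0],"angular":[0,0,0]},
  ],
)

```text
clock: 43.0
position: [582.8, 247.2, 96.4]
ee_rot: [0.999, -0.048, 0.002, -0.003]
contact_force: [-2.8, 12.8, 1.4]
gripper_width: -0.4
```

```bash
python3 - <<'E'
from h import *
st()
E
```

```text
t 43.0 world [582.8 247.2  96.4] loc [107.7 166.   96.4] q [ 0.9989 -0.0475  0.0019 -0.0034] w -0.42 F [-2.77 12.8   1.42]
```

Request:
move_arm(
  moves=[
    {"gripper":-1,"xyz":[0,0.5,0],"angular":[0,0,0]},
    {"gripper":-1,"xyz":[0,0.5,0],"angular":[0,0,0]},
    {"gripper":-1,"xyz":[0,0.5,0],"angular":[0,0,0]},
  ],
)

```text
clock: 43.38
position: [583.0, 246.8, 96.7]
ee_rot: [0.999, -0.047, 0.004, -0.007]
contact_force: [-4.7, 24.2, -0.3]
gripper_width: -0.0
```

Request:
move_arm(
  moves=[
    {"gripper":-1,"xyz":[0,-1.5,0],"angular":[0,0,0]},
    {"gripper":-1,"xyz":[0,-2.5,-3],"angular":[0,0,0]},
    {"gripper":-1,"xyz":[0,-5,-8],"angular":[0,0,0]},
    {"gripper":-1,"xyz":[0,-11,-10],"angular":[0,0,0]},
    {"gripper":-1,"xyz":[0,-17,-10],"angular":[0,0,0]},
    {"gripper":-1,"xyz":[0,-17,-10],"angular":[0,0,0]},
  ],
)

```text
clock: 44.12
position: [597.5, 410.2, 193.6]
ee_rot: [0.999, -0.046, -0.001, 0.001]
contact_force: [-0.7, -0.5, -0.5]
gripper_width: 0.3
```

```bash
python3 - <<'E'
from h import *
st()
for n in("side","top"):
    i,_=look(n,"19")
    for c in("red","blue","turq"):
        for ce,a,m in blobs(i,c,20):print(n,c,ce.round(1),a)
q=cv2.imread("pics/side19.png");p=cv2.imread("pics/top19.png")
cv2.imwrite("pics/c19.png",np.hstack([cv2.resize(q[100:380,120:440],(400,400),interpolation=2),cv2.resize(p[150:300,150:300],(400,400),interpolation=2)]))
E
```

```text
t 44.125 world [597.5 410.2 193.6] loc [107.  329.7 193.6] q [ 9.989e-01 -4.630e-02 -5.000e-04  1.100e-03] w 0.26 F [-0.67 -0.55 -0.54]
side red [228.5 148.4] 35
side red [399.4 244.5] 77
side red [514.3 286.6] 27
side red [513.  307.2] 29
side red [537.6 327.7] 32
side blue [246.2  82.9] 1073
side blue [219.  193.2] 67
side blue [359.1 227.2] 711
side blue [537.9 306. ] 26
side turq [252.9 320. ] 246
side turq [379.4 334.2] 245
top red [372.1 159.7] 61
top red [186.4 203.4] 44
top blue [ 94.5 122.2] 2119
top blue [314.8 159.4] 662
top blue [231.7 243.2] 86
top turq [402.4 215.8] 142
top turq [342.3 284.5] 159
```

View pics/c19.png

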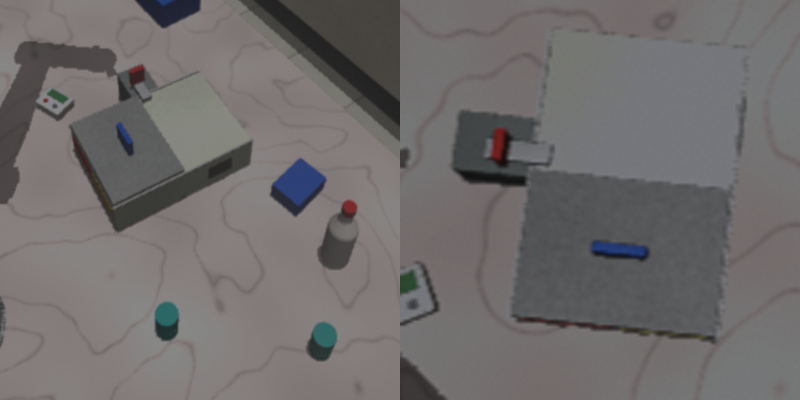

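The catch is fully home: it reached its stop at 24 N, and the fin is about 4 mm further in than at the start. The cover is shut and the bystanders have not moved. I hand it in.

```bash
python3 -c "
from bench import arm
print(arm.job_done())"
```

```text
the job is handed in; nothing more can be done
None
```

I drew the catch, slid the cover open, and stood the three jars present (two red, one yellow) upright in their compartments. Then I slid the cover fully shut and pushed the catch home. There was no second yellow jar. The whole run took about 44 s of the 210 s allowed.

- **Jars:** pictures taken just before the cover was shut showed all three upright in the right bays.
- **Cover:** the handle came back to the same pixel as at the start. The cover met its end stop when pushed to about 29 N along x.
- **Catch:** it met its stop at about 24 N. The fin ended about 4 mm further in than where I first found it, so it was probably not fully home at the start. That would also explain why it drew only about 31 mm instead of the 35 mm given.
- **Bystanders and look-alikes:** the slide box, the wash bottle's cap and both turquoise jars stayed at the same pixels. The timer I checked only by eye, and it looked unmoved.
- **Grip force:** I could not measure it. I held the jars by setting the finger opening only about 0.3 mm under the lid width, having tested the squeeze on the fin first. I estimate 3–6 N, under the 10 N limit, and nothing slipped.

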